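# Hang the sketch card and offer up the spring clip

### The arm

A 6-joint arm with a two-finger parallel gripper is mounted at the origin on the work surface. World frame = base frame: x ahead of the robot, y to its left, z up, the work surface at z = 0. Lengths are in mm, angles in rad, forces in N, time in s.
With the tool pointing down it reaches from about 400 to 925 mm from the base axis. Payload 12.5 kg.
Tool frame: the origin (TCP) lies on the mounting face of the last link; the fingertips stand 190 mm ahead of it and the grasp point (between the pads) lies 171 mm ahead of it (env.grasp_offset is the distance from the TCP to the grasp point, in mm); z points along the fingers, y is the direction in which the jaws open and shut (so a half turn about z gives the same grasp; the last joint's range is limited). The gripper opens to 95 mm and grips with 3 to 60 N. Pads are 20 mm wide; open, the fingers measure 119 mm over their backs; the gripper's body (75 mm by 180 mm) begins 59 mm behind the grasp point.
Start: joints at [-1.309, 0.491, 1.559, -0, 1.092, -0.106], TCP at [224.746, -583.193, 404.761] pointing down, gripper open.
Joint ranges: [-3.1, 3.1], [-0.84, 2.19], [0.05, 2.79], [-1.13, 4.28], [0.06, 2.93], [-2.69, 2.69]. Speed limits (rad/s): [2.22, 2.22, 2.79, 3.14, 3.14, 3.14].

### API

Orientations are given as [roll, pitch, yaw] about the fixed x, y, z axes, in that order (R = Rz(yaw) Ry(pitch) Rx(roll)).
In Python, from cell import env, viewer gives the robot as it stands.
- The arm moves only by the tool play_rows, never from a script. Its argument "increments" is a list of rows, each an object of numbers: "dx", "dy", "dz": the shift along the tool's x, y, z in mm; "rx", "ry", "rz": the turn, a rotation vector about the tool's x, y, z in units of 6 degrees (1.0 is 6 degrees). A call has 1 to 8 rows; each row is the pose to reach, as a shift and turn from the pose measured when the call began, along the tool's axes at that moment; what a row does not reach only later rows make up. A row lasts 1/12 s, in which the tool goes at most 41.7 mm and 7.16 degrees, less where a joint would pass 70% of its speed; a pose out of reach is approached as far as the arm can. A call with a gripper value outside its range is refused whole. "fingers" is the opening, from 0 (shut) to 1 (fully open), set as the call begins (left out, the last holds). The fingers move at their own pace and stop on an object; the grip force is fixed at half the most. Time passes only in rows, so rows that repeat a pose let the fingers close. It gives the time, the measured TCP pose, the force and the opening at its end, in the units of the state.
- env.state(): the state, without advancing time (a new reading comes with each control period).
- viewer.read_camera(name): name is "side" or "top" or "wrist"; returns a dict with "image" (384x512x3 uint8, red, green, blue), "fx", "fy", "cx", "cy" (pixels), "rvec" (rotation vector, rad) and "tvec" (3), from world to camera coordinates, as OpenCV has them. Camera axes: x right, y down, z forward; pixel columns grow to the right and rows downward; lengths in mm; the calibration is good to about 2 mm. A picture is of the moment at which its call begins. There is no depth.
- env.job_done(): hands the job in, once; it reports no verdict.
The state is a dict: "t": time; "joints": joint angles; "qvel": joint speeds; "tau": joint torques, N m; "eef_pos": TCP position; "tcp_rot": TCP orientation; "ft_force": force on the tool from outside, world axes, zero at the start; "moment": the same for the moment, N m; "opening": opening from 0.0 (shut) to 1.0 (fully open).
Only numpy, scipy, OpenCV 4.12 (cv2) and the standard library are available. Lean on these libraries where they do the work, as an engineer would, in place of code of your own. Each camera call takes 0.05 s, during which the arm holds its last target.

### The job

Hang the sketch card by its wire loop on the hook of the drawing stand and let go of it. Then pick up the large spring clip by its handles, squeeze it wide open and hold it gaping around the right-hand edge of card and stand board as the robot sees them (the side the clip lies on), one jaw in front of the card, the other behind the board, pressing on neither, so that the card can still be squared up. Finish while still holding the clip open there in the air, and leave the other things on the bench alone.

Things in the scene. Friction and masses are not known exactly. Their poses are not given: they have to be found in the camera images.
- stand: Fixed wooden drawing stand with an upright board 150 mm wide (y), 6 mm thick (x = -6 to 0 mm), top edge 138 mm above the bench. Origin: on the bench below the middle of the board's front face; x points out of the front (roughly away from the robot; hook side), z up. Base 15 mm high, x = -80 to 40, y = -85 to 85 mm; two struts behind the board at y = -30 and 30 mm.
- board_edge (a point): On the board's right-hand edge as the robot sees it (stand y = -75 mm), 105 mm above the bench, middle of the 6 mm thickness. Same axes as the stand. The hung card is as wide as the board and hangs right in front (+x) of it, from about 31 to 146 mm above the bench; together they are 12 to 23 mm thick.
- hook (a point): Hook seat: where the middle of the loop's top bar comes to lie, 201 mm above the bench, 8.5 mm in front of the board's face (3 to 14 mm possible). The hook, a 6 mm rod with its axis at 195 mm, comes level out of a steel tongue (24 mm wide, in the board's plane, up to 207 mm high), then rises at 50 degrees to a tip 24 mm in front of the face, 210 mm high. Axes as the stand.
- card_mid (a point): Centre of the sketch card: a stiff board 150 mm wide (y), 115 mm high (z), 5 mm thick (x), drawing on its +x face, a loop of 6 mm aluminium rod standing above the middle of its top edge, in its plane. 0.09 to 0.14 kg. It starts upright in the rack's middle slot, +x roughly away from the robot.
- card_loop (a point): Middle of the card's wire loop, 28 mm above the card's top edge: the place to grip it, across its two upright legs (y = -22 and 22 mm, 50 mm over all; straight up to 37 mm above the card, then sloping in to the top bar). Axes as the card.
- card_bar (a point): Middle of the loop's top bar (axis): level, 20 mm long, 27 mm above card_loop, 170 mm above the card's lower edge. Axes as the card.
- rack: Fixed wooden rack 160 (x) x 170 (y) x 32 mm with three slots along y. The card with the loop stands in the middle slot, 9 mm wide, floor 10 mm above the bench ; the outer slots, 53 mm either side, hold two plain boards up to 95 mm above the bench: lift the card clear of them. Origin: centre of the underside.
- clip_mid (a point): Hinge of the large black spring clip (140 mm long, 28 mm wide, 0.09 kg), half-way up: it lies on its side on the bench, hinge axis (z) upright, this point 14 mm high. x points to the jaws, y across. The axes are the left (+y) lever's, at rest those of the whole clip. Handles reach back to x = -70 mm, jaw pads x = 56 to 71 mm; the throat is free from x = 20 mm on.
- clip_handles (a point): Between the handles, 48 mm behind the hinge, half-way up: where to squeeze, fingers closing along y. At rest the handles splay 18 degrees each: 54 mm over all here, 63 mm at the ends. Fully squeezed they are parallel, 13 to 16 mm over all, and the jaws gape about 41 mm. 8 N begins to open it, 13 N holds it fully open against its stop.
- jaw_left (a point): Inner face of the left (+y) jaw's pad, 64 mm ahead of the hinge, half-way up.
- jaw_right (a point): Inner face of the right (-y) jaw's pad, 64 mm ahead of the hinge, half-way up. Around the stand's right-hand edge this jaw is the front one.
- clip_lever (a joint): Opening of the spring clip, rad: 0 shut (at rest), 0.66 fully open at its stop; the jaws part by about 63 mm per rad. Fully open, the jaw tips lie 67 mm ahead of the hinge, measured along the line midway between the jaws.
- small_clip: Bystander: small clip, 60 mm long, 14 mm high. Origin under its centre.
- wire_spool: Bystander: spool, 76 mm across, 40 mm high. Origin under its centre.
- cutter: Bystander: branch cutter lying flat, 150 mm long, 15 mm high. Origin under its middle.
- brush: Bystander: brush lying flat, 160 mm long. Origin under its middle.
- small_pot: Bystander: terracotta pot, 76 mm across, 55 mm high. Origin under its centre.
- paste_jar: Bystander: jar, 52 mm across, 55 mm high. Origin under its centre.
Things that resemble listed ones, but are neither listed nor needed, are in the scene too. Of the things that look like the part that bears card_mid, the smaller one is meant. What is shaped like the stand but red is not meant.

How it is judged (in metres and radians):
On the way, in this order (a step that is already met when the one before it is completed fails the run):
1. the sketch card hangs by its loop on the hook, let go (distance between card_bar and hook below 0.018 m and z of card_bar in the frame of stand above 0.197 m and x of card_bar in the frame of stand between 0 and 0.018 m and angle between card_bar's own z axis and vertical below 0.2 rad and contact force between card and stand above 0.3 N and contact force between the fingers and card below 0.1 N and linear speed of card below 0.05 m/s), for 0.3 s.
2. the clip is squeezed open and off the bench (value of joint clip_lever above 0.4 rad and height (world z) of clip_mid above 0.04 m), for 0.2 s.
At the end, for the whole second after the job is handed in: The card hangs on the hook (bar within 18 mm of the seat, tilt under 0.2 rad), free of the fingers and at rest; the fingers hold the clip still and open over 0.45 rad, both jaws 7 to 45 mm inside the right-hand edge, clear of card front and board back by 1 mm, pressing on neither (under 1 N) (all of step 1 and value of joint clip_lever above 0.45 rad and contact force between the fingers and clip above 3 N and y of jaw_left in the frame of stand between -0.068 and -0.03 m and z of jaw_left in the frame of stand between 0.035 and 0.135 m and y of jaw_right in the frame of stand between -0.068 and -0.03 m and z of jaw_right in the frame of stand between 0.035 and 0.135 m and x of jaw_left in the frame of stand below -0.007 m and ((x of jaw_right in the frame of card_bar above 0.0035 m and y of jaw_right in the frame of card_bar above -0.07 m) or (x of jaw_right in the frame of card_bar below -0.0035 m and y of jaw_right in the frame of card_bar below 0.07 m)) and contact force between clip and stand below 1 N and contact force between clip and card below 1 N and linear speed of clip below 0.03 m/s); the arm keeps its last pose, push and grip.
It fails at once if another thing on the bench is shoved more than 25 mm (distance of any of small_clip, wire_spool, cutter, brush, small_pot, paste_jar from where it was at the start of the episode above 0.025 m).
It also fails if it takes over 54 s, if anything falls off the work surface, if the arm or the gripper's body presses on something with over 40 N, if the wrist force passes 120 N, or if a joint passes its speed limit or range.

## Working session

There is one attempt and no reset: what is moved stays moved. The work goes in short steps, Python scripts to look and compute and a tool call to move; the robot and the scene stay as the last step left them, time stands still between calls to the robot, and variables do not carry over. Pictures are saved under pics/ and viewed, and the job is handed in when it is done.

Besides the shell and the picture viewer there is one more tool, called after "Emit:" as a command line: name --argument value ..., lists and objects as JSON in quotes. play_rows: Moves the arm, as the interface text tells. Its arguments: {"type":"object","properties":{"increments":{"type":"array","items":{"type":"object","properties":{"dx":{"type":"number"},"dy":{"type":"number"},"dz":{"type":"number"},"rx":{"type":"number"},"ry":{"type":"number"},"rz":{"type":"number"}}}},"fingers":{"type":"number"}},"required":["increments"]}

```bash
ls; mkdir -p pics; cat > h.py <<'E'
import numpy as np,cv2
from scipy.spatial.transform import Rotation as R
from cell import env,viewer
def shot(n,save):
    c=viewer.read_camera(n); cv2.imwrite('pics/'+save+'.png',cv2.cvtColor(c['image'],cv2.COLOR_RGB2BGR)); 
    np.savez('pics/'+save+'.npz',**{k:np.array(v) for k,v in c.items()}); return c
def load(s): return dict(np.load('pics/'+s+'.npz'))
def K(c): return np.array([[c['fx'],0,c['cx']],[0,c['fy'],c['cy']],[0,0,1]],float)
def proj(c,P): return cv2.projectPoints(np.array(P,float).reshape(-1,3),np.array(c['rvec'],float),np.array(c['tvec'],float),K(c),None)[0].reshape(-1,2)
def ray(c,uv):
    Rm=cv2.Rodrigues(np.array(c['rvec'],float))[0]; t=np.array(c['tvec'],float).ravel()
    d=Rm.T@np.linalg.inv(K(c))@np.array([uv[0],uv[1],1.]); return -Rm.T@t,d
def atz(c,uv,z):
    o,d=ray(c,uv); return o+d*(z-o[2])/d[2]
def tri(cs,uvs):
    A=np.zeros((3,3));b=np.zeros(3)
    for c,u in zip(cs,uvs):
        o,d=ray(c,u);d/=np.linalg.norm(d);P=np.eye(3)-np.outer(d,d);A+=P;b+=P@o
    x=np.linalg.solve(A,b); return x,[np.linalg.norm(proj(c,x)[0]-u) for c,u in zip(cs,uvs)]
def crop(s,x0,y0,x1,y1,k,name):
    im=cv2.imread('pics/'+s+'.png')[y0:y1,x0:x1]; cv2.imwrite('pics/'+name+'.png',cv2.resize(im,None,fx=k,fy=k,interpolation=cv2.INTER_CUBIC))
E
python3 - <<'E'
from h import *
for n in ['side','top','wrist']:
    c=shot(n,n+'0'); print(n,ray(c,(c['cx'],c['cy'])),c['fx'])
s=env.state();print(s)
E
```

```text
pics
side (array([161.51449617, 728.32997984, 853.88714605]), array([ 0.3429304, -0.6825603, -0.645376 ])) 450.9803867056384
top (array([ 376.05513705,  -19.11262907, 1088.92347035]), array([ 0.16568178, -0.0026277 , -0.98617577])) 371.56703576697356
wrist (array([ 299.45250236, -554.57869986,  385.11278004]), array([-0.26611273, -0.10156537, -0.95857628])) 304.9950107411357
{'t': 0.15, 'joints': array([-1.30857110e+00,  4.91414072e-01,  1.55927224e+00, -1.44399523e-08,
        1.09170963e+00, -1.05630430e-01]), 'qvel': array([ 0.00118322, -0.00123992, -0.00266461,  0.0002739 , -0.00079064,
        0.00157347]), 'tau': array([ 1.11437643e-03, -6.12896347e+01, -2.58277863e+01,  6.92686415e-02,
        4.73468774e-02, -6.56294355e-05]), 'eef_pos': array([ 224.76065984, -583.17760428,  404.31311187]), 'tcp_rot': array([-3.14079384e+00, -8.46813801e-05,  3.67855630e-01]), 'ft_force': array([0.09034003, 0.16137099, 0.27403612]), 'moment': array([ 0.0393506 ,  0.05095753, -0.0040165 ]), 'opening': 1.0016732537571578}
```

View pics/side0.png

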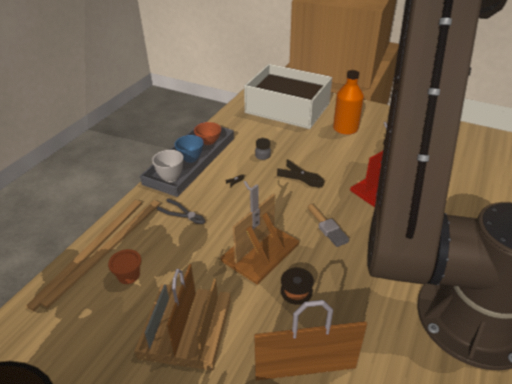

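View pics/top0.png

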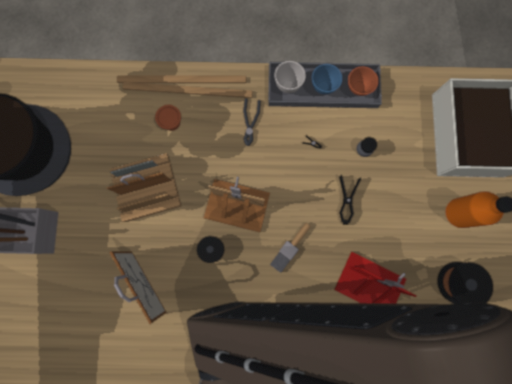

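View pics/wrist0.png

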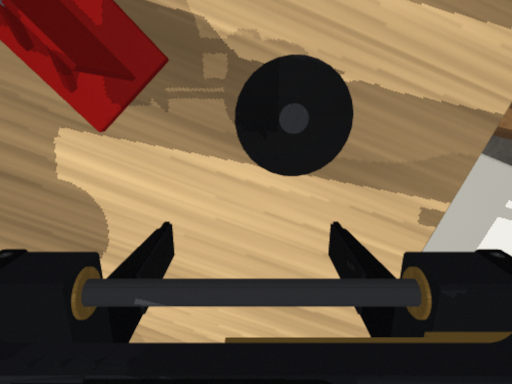

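The top view has +x up and +y left. Candidates:
- **Card:** the looped card in the rack (top 145,185; side 182,310) or the larger loose card (top 138,285; side 310,345). The smaller one, in the rack, is meant.
- **Stand:** wooden (top 237,202) or red (top 370,280). The wooden one is meant.
- **Clip:** large (top 347,200) or small (top 313,142). The large one is meant.

I'll check these in close crops.

```bash
python3 - <<'E'
from h import *
crop('top0',100,140,290,250,4,'ctop')
crop('side0',130,170,310,370,3.3*.9,'cside')
crop('top0',295,120,385,240,5,'cclip')
crop('side0',220,130,340,220,5,'cclips')
E
```

```text
(no output)
```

View pics/ctop.png

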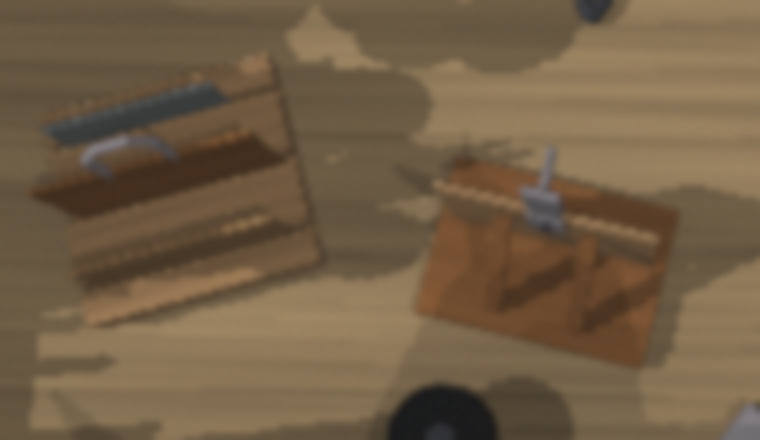

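View pics/cside.png

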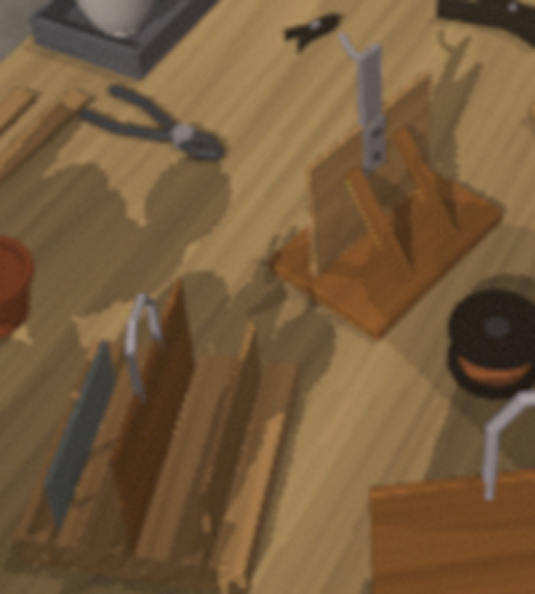

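View pics/cclip.png

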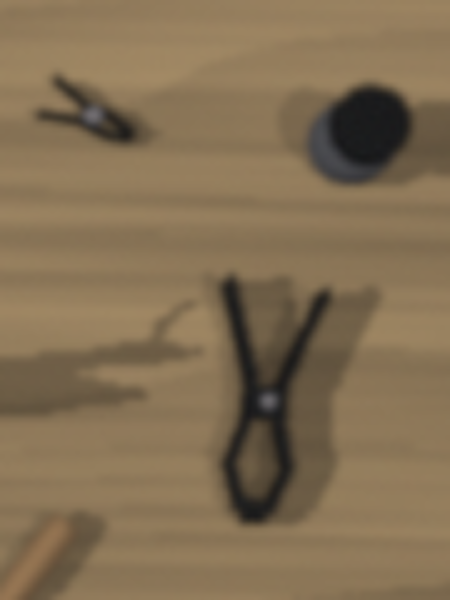

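View pics/cclips.png

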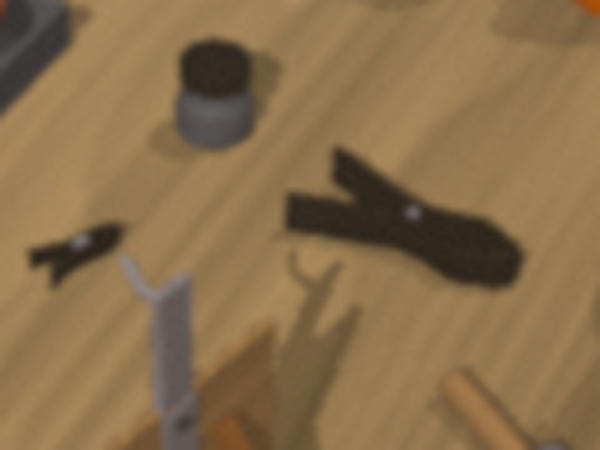

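```bash
cat >> h.py <<'E'
def planar(p,z=0):  # (x,y,yaw)-> func
    c,s=np.cos(p[2]),np.sin(p[2]); M=np.array([[c,-s,0],[s,c,0],[0,0,1]])
    return lambda q: np.array(q,float).reshape(-1,3)@M.T+np.array([p[0],p[1],z])
def fitpose(obs,p0,z=0):
    """obs: list of (cam,[(local3,uv)...])"""
    from scipy.optimize import least_squares
    def f(p):
        T=planar(p,z); return np.concatenate([(proj(c,T([l for l,_ in L]))-np.array([u for _,u in L])).ravel() for c,L in obs])
    r=least_squares(f,p0,loss='soft_l1'); return r.x,r.fun.reshape(-1,2)
E
python3 - <<'E'
from h import *
t=load('top0');s=load('side0')
T=lambda x,y:(100+x/4,140+y/4); k=3.3*.9
S=lambda x,y:(130+x/k,170+y/k)
C=lambda x,y:(295+x/5,120+y/5); CS=lambda x,y:(220+x/5,130+y/5)
L=[([-80,85,15],T(415,308)),([-80,-85,15],T(643,365)),([40,-85,15],T(680,212)),
   ([-3,75,138],T(436,185)),([-3,-75,138],T(657,240)),([24,0,210],T(549,150))]
L2=[([0,0,0],0)]
Ls=[([-80,85,15],S(377,325)),([-80,-85,15],S(503,207)),([-6,-75,138],S(430,78)),([-6,75,138],S(310,175)),([24,0,210],S(342,37))]
p,r=fitpose([(t,L),(s,Ls)],[560,80,-.25]);print('stand',p,p[2]*57.3);print(r.round(1))
Lr=[([80,-85,32],T(270,55)),([-80,-85,32],T(322,262)),([-80,85,32],T(90,325))]
Lr+=[([0,-75,125],T(283,160)),([0,75,125],T(35,190))] if 0 else []
p,r=fitpose([(t,Lr)],[560,200,.25]);print('rack',p,p[2]*57.3);print(r.round(1))
m,e=tri([t,s],[T(130,143),S(150,297)]);print('bar',m,e)
h=atz(t,C(268,402),28);print('clip hinge',h, atz(s,CS(412,212),28)); print('jaw tip',atz(t,C(252,515),28),'h ends',atz(t,C(230,283),28),atz(t,C(322,293),28))
for n,u in dict(spool=(210,249),brush=(290,248),jar=(367,147),small=(313,142),cut=(250,120),pot=(168,117)).items(): print(n,atz(t,u,20).round())
E
```

```text
stand [ 5.28102172e+02  3.21085510e+01 -2.26821099e-01] -12.996848975723498
[[-0.8  0.4]
 [-0.8  0.6]
 [-0.1 -1.1]
 [-1.  -0.8]
 [-0.2 -0.6]
 [ 0.1 -0.5]
 [ 0.7  1.4]
 [ 0.6  0. ]
 [ 0.6 -2.9]
 [ 0.2 -2. ]
 [ 0.2 -1.9]]
rack [5.52536366e+02 3.00164602e+02 2.91847369e-01] 16.722854230786247
[[ 0.2 -0.5]
 [ 0.1  0.1]
 [-0.3  0.3]]
bar [555.54622254 290.00515066 177.42910931] [np.float64(0.09984051412024011), np.float64(0.1286497871826126)]
clip hinge [ 525.67429157 -286.55467053   28.        ] [ 526.29087141 -280.17178734   28.        ]
jaw tip [ 460.35853407 -276.01407836   28.        ] h ends [ 595.25654187 -265.86690383   28.        ] [ 590.42050715 -319.43138489   28.        ]
spool [380. 108.  20.]
brush [ 387. -119.   20.]
jar [ 688. -347.   20.]
small [ 700. -186.   20.]
cut [765.   3.  20.]
pot [769. 250.  20.]
```

```bash
cat >> h.py <<'E'
def plan(pos,yaw,pitch=0,roll=np.pi):
    s=env.state(); R0=R.from_euler('xyz',s['tcp_rot']); Rt=R.from_euler('xyz',[roll,pitch,yaw])
    d=R0.inv().apply(np.array(pos)-s['eef_pos']); w=(R0.inv()*Rt).as_rotvec()/np.radians(6)
    n=max(np.linalg.norm(d)/41.7,np.linalg.norm(w)*6/7.16)
    print('to',np.round(pos,1),'d',d.round(1),'w',w.round(2),'rows>=%.1f'%n,'j1=%.2f j6~%.2f'%(np.arctan2(pos[1],pos[0]),np.arctan2(pos[1],pos[0])+1.571-yaw))
def st():
    s=env.state(); print('t %.2f'%s['t'],'pos',s['eef_pos'].round(1),'rot',s['tcp_rot'].round(3),'F',s['ft_force'].round(1),'M',s['moment'].round(2),'op %.3f'%s['opening'],'j',s['joints'].round(2))
E
python3 - <<'E'
from h import *
plan([530,-285,420],.2)
E
```

```text
to [ 530 -285  420] d [ 392.  -168.5  -15.5] w [-0.01 -0.    1.6 ] rows>=10.2 j1=-0.49 j6~0.88
```

Emit:
play_rows --increments '[{"dx": 38,"dy": -16,"dz": -2,"rz": 0.2},{"dx": 76,"dy": -32,"dz": -4,"rz": 0.4},{"dx": 114,"dy": -48,"dz": -6,"rz": 0.6},{"dx": 152,"dy": -64,"dz": -8,"rz": 0.8},{"dx": 190,"dy": -80,"dz": -10,"rz": 1},{"dx": 228,"dy": -96,"dz": -12,"rz": 1.2},{"dx": 266,"dy": -112,"dz": -14,"rz": 1.4},{"dx": 304,"dy": -128,"dz": -15,"rz": 1.6}]'

```text
invalid input
```

Emit:
play_rows --increments '[{"dx": 35,"dy": -15},{"dx": 70,"dy": -30},{"dx": 92,"dy": -38},{"dx": 95,"dy": -39},{"dx": 95,"dy": -39}]'

```text
invalid input
```

```bash
python3 - <<'E'
from h import *
st();shot('wrist','w1');shot('top','t1');st()
plan([500,30,440],-.227)
E
```

```text
t 0.15 pos [ 224.8 -583.2  404.3] rot [-3.141 -0.     0.368] F [0.1 0.2 0.3] M [ 0.04  0.05 -0.  ] op 1.002 j [-1.31  0.49  1.56 -0.    1.09 -0.11]
t 0.25 pos [ 224.8 -583.2  404.5] rot [-3.141 -0.     0.368] F [-0.4  0.1  0.5] M [ 0.04 -0.   -0.  ] op 1.000 j [-1.31  0.49  1.56  0.    1.09 -0.11]
to [500  30 440] d [ 477.3 -473.2  -35.3] w [-0.    0.    5.68] rows>=16.1 j1=0.06 j6~1.86
```

View pics/w1.png

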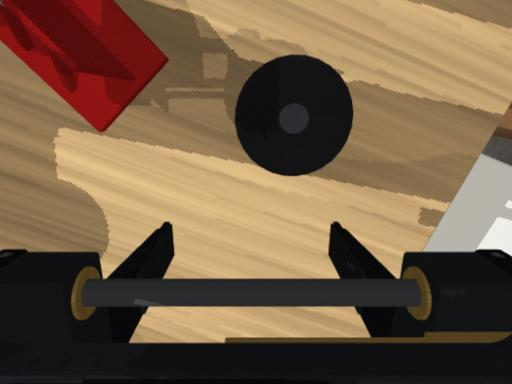

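Emit:
play_rows --increments '[{"dx": 38,"dy": -16,"dz": -2,"rx": 0,"ry": 0,"rz": 0.2},{"dx": 76,"dy": -32,"dz": -4,"rx": 0,"ry": 0,"rz": 0.4},{"dx": 114,"dy": -48,"dz": -6,"rx": 0,"ry": 0,"rz": 0.6},{"dx": 152,"dy": -64,"dz": -8,"rx": 0,"ry": 0,"rz": 0.8},{"dx": 190,"dy": -80,"dz": -10,"rx": 0,"ry": 0,"rz": 1},{"dx": 228,"dy": -96,"dz": -12,"rx": 0,"ry": 0,"rz": 1.2},{"dx": 266,"dy": -112,"dz": -14,"rx": 0,"ry": 0,"rz": 1.4},{"dx": 304,"dy": -128,"dz": -15,"rx": 0,"ry": 0,"rz": 1.6}]' --fingers 1

```text
t: 0.92
eef_pos: [463.5, -352.8, 419.9]
tcp_rot: [-3.141, -0.0, 0.199]
ft_force: [0.6, -0.8, 0.8]
opening: 0.998
```

Emit:
play_rows --increments '[{"dx": 30,"dy": -20,"dz": 0,"rx": 0,"ry": 0,"rz": 0},{"dx": 60,"dy": -40,"dz": 0,"rx": 0,"ry": 0,"rz": 0},{"dx": 78,"dy": -53,"dz": 0,"rx": 0,"ry": 0,"rz": 0},{"dx": 78,"dy": -53,"dz": 0,"rx": 0,"ry": 0,"rz": 0}]'

```text
t: 1.25
eef_pos: [531.8, -282.3, 419.7]
tcp_rot: [-3.141, -0.001, 0.203]
ft_force: [-0.1, 0.0, 0.9]
opening: 1.001
```

```bash
python3 - <<'E'
from h import *
st();shot('wrist','w1');shot('top','t1');st()
plan([500,30,440],-.227)
E
```

```text
t 1.25 pos [ 531.8 -282.3  419.7] rot [-3.141e+00 -1.000e-03  2.030e-01] F [-0.1  0.   0.9] M [-0.03  0.03  0.03] op 1.001 j [-0.6   0.44  1.6   0.    1.1   0.77]
t 1.35 pos [ 529.8 -284.8  419.7] rot [-3.141  0.     0.201] F [-0.8  0.   0.2] M [ 0.01  0.03 -0.01] op 1.002 j [-0.6   0.44  1.6   0.    1.1   0.77]
to [500  30 440] d [  33.6 -314.4  -20.2] w [-0.    0.    4.09] rows>=7.6 j1=0.06 j6~1.86
```

View pics/w1.png

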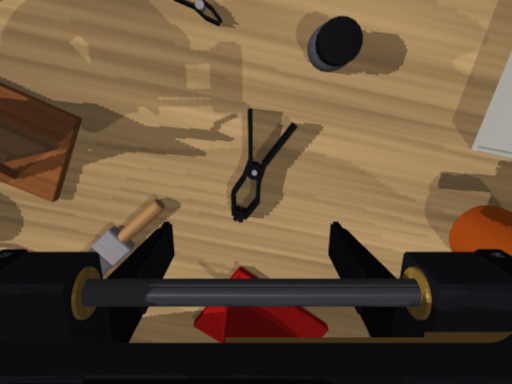

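The large clip is at (254,173), with its handles up at (250,110) and (293,126) and its jaws at (238,215). The jar is at (335,43) and the small clip at (200,5).

```bash
python3 - <<'E'
from h import *
crop('w1',210,90,310,230,5.5/1.3,'cw1')
w=load('w1');t=load('t1');t0=load('top0');s=load('side0')
for u in [(254,173),(238,217),(250,111),(294,126)]: print(u,atz(w,u,28).round(1))
# hinge by w, top, side (z known 28)
print(tri([w,t0,s],[(254,173),(295+268/5,120+402/5),(220+412/5,130+212/5)]))
E
```

```text
(254, 173) [ 526.9 -287.4   28. ]
(238, 217) [ 465.1 -279.    28. ]
(250, 111) [ 599.4 -267.4   28. ]
(294, 126) [ 593.  -322.5   28. ]
(array([ 526.93818768, -287.2908057 ,   23.13947881]), [np.float64(0.8934027181146552), np.float64(0.26531457307020856), np.float64(0.618762367374695)])
```

View pics/cw1.png

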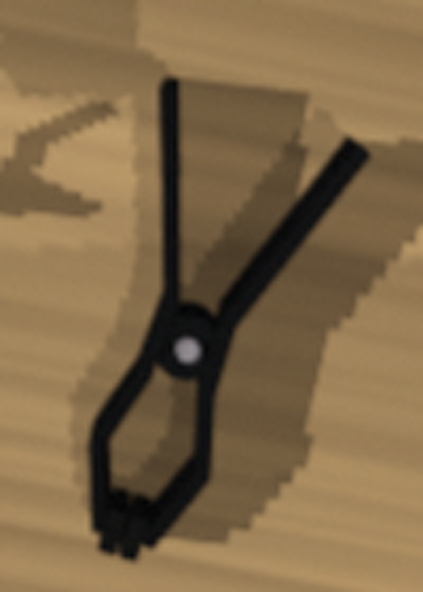

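Emit:
play_rows --increments '[{"dx": 4,"dy": -39,"dz": -3,"rx": 0,"ry": 0,"rz": 0.5},{"dx": 8,"dy": -78,"dz": -6,"rx": 0,"ry": 0,"rz": 1},{"dx": 12,"dy": -117,"dz": -9,"rx": 0,"ry": 0,"rz": 1.5},{"dx": 17,"dy": -156,"dz": -12,"rx": 0,"ry": 0,"rz": 2},{"dx": 21,"dy": -195,"dz": -15,"rx": 0,"ry": 0,"rz": 2.5},{"dx": 25,"dy": -234,"dz": -18,"rx": 0,"ry": 0,"rz": 3},{"dx": 29,"dy": -273,"dz": -20,"rx": 0,"ry": 0,"rz": 3.5},{"dx": 33,"dy": -312,"dz": -20,"rx": 0,"ry": 0,"rz": 4.1}]'

```text
t: 2.02
eef_pos: [499.1, 27.9, 440.4]
tcp_rot: [-3.141, -0.001, -0.233]
ft_force: [0.6, -0.2, -0.8]
opening: 1.001
```

Emit:
play_rows --increments '[{"dx": 0,"dy": 0,"dz": 0,"rx": 0,"ry": 0,"rz": 0},{"dx": 0,"dy": 0,"dz": 0,"rx": 0,"ry": 0,"rz": 0}]'

```text
t: 2.18
eef_pos: [498.6, 28.5, 440.7]
tcp_rot: [-3.142, -0.001, -0.231]
ft_force: [0.7, 0.4, 0.9]
opening: 0.996
```

```bash
python3 - <<'E'
from h import *
st();shot('wrist','w2');shot('top','t2');st()
plan([570,290,440],.29)
E
```

```text
t 2.18 pos [498.6  28.5 440.7] rot [-3.142e+00 -1.000e-03 -2.310e-01] F [0.7 0.4 0.9] M [ 0.03  0.04 -0.03] op 0.996 j [-0.08  0.27  1.81 -0.    1.06  1.73]
t 2.28 pos [499.1  26.8 440.4] rot [ 3.141e+00 -1.000e-03 -2.330e-01] F [-0.1 -0.4  0.8] M [0.09 0.05 0.01] op 1.000 j [-0.08  0.27  1.81 -0.    1.06  1.73]
to [570 290 440] d [   8.2 -272.5    0.4] w [ 0.   -0.01 -4.99] rows>=6.5 j1=0.47 j6~1.75
```

View pics/w2.png

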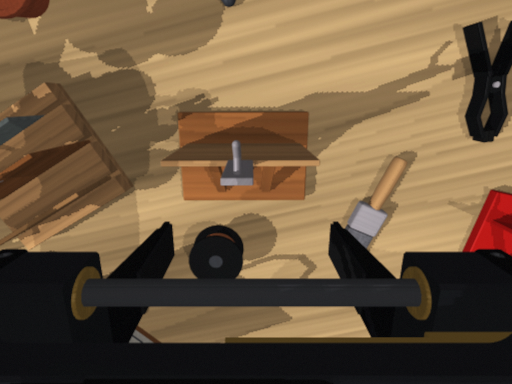

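```bash
python3 - <<'E'
from h import *
crop('w2',155,100,325,210,4.5,'cw2')
E
```

```text
(no output)
```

View pics/cw2.png

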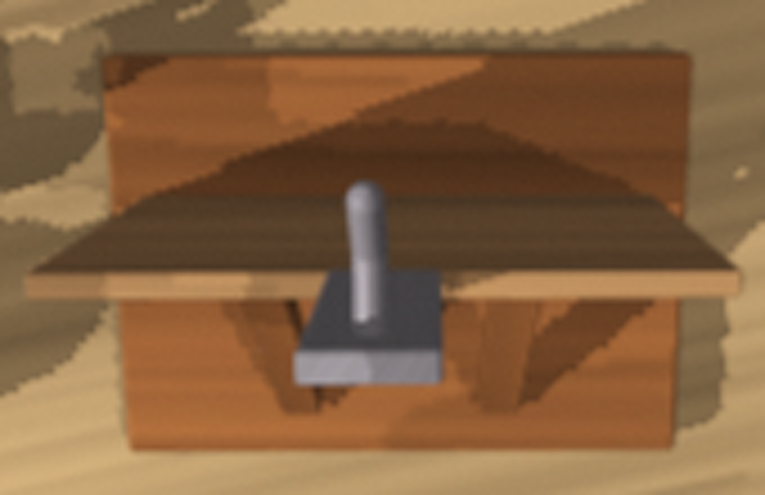

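Emit:
play_rows --increments '[{"dx": 1,"dy": -35,"dz": 0,"rx": 0,"ry": 0,"rz": -0.6},{"dx": 2,"dy": -70,"dz": 0,"rx": 0,"ry": 0,"rz": -1.2},{"dx": 3,"dy": -105,"dz": 0,"rx": 0,"ry": 0,"rz": -1.8},{"dx": 4,"dy": -140,"dz": 0,"rx": 0,"ry": 0,"rz": -2.5},{"dx": 5,"dy": -175,"dz": 0,"rx": 0,"ry": 0,"rz": -3.2},{"dx": 6,"dy": -210,"dz": 0,"rx": 0,"ry": 0,"rz": -3.8},{"dx": 7,"dy": -245,"dz": 0,"rx": 0,"ry": 0,"rz": -4.4},{"dx": 8,"dy": -272,"dz": 0,"rx": 0,"ry": 0,"rz": -5}]'

```text
t: 2.95
eef_pos: [571.2, 289.9, 439.9]
tcp_rot: [3.141, -0.0, 0.293]
ft_force: [-0.4, -0.2, 0.5]
opening: 1.0
```

Emit:
play_rows --increments '[{"dx": 0,"dy": 0,"dz": 0,"rx": 0,"ry": 0,"rz": 0},{"dx": 0,"dy": 0,"dz": 0,"rx": 0,"ry": 0,"rz": 0}]'

```text
t: 3.12
eef_pos: [572.3, 289.1, 438.9]
tcp_rot: [3.141, 0.001, 0.292]
ft_force: [-0.8, -0.5, 0.8]
opening: 1.004
```

```bash
python3 - <<'E'
from h import *
st();shot('wrist','w3');shot('side','s3')
E
```

```text
t 3.12 pos [572.3 289.1 438.9] rot [3.141e+00 1.000e-03 2.920e-01] F [-0.8 -0.5  0.8] M [0.02 0.02 0.02] op 1.004 j [ 0.36  0.49  1.47 -0.    1.18  1.64]
```

View pics/w3.png

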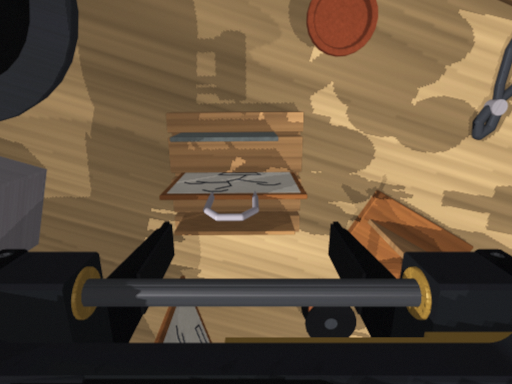

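```bash
python3 - <<'E'
from h import *
crop('w3',155,105,310,240,5,'cw3')
t=load('top0');s=load('side0');w=load('w2')
W=lambda x,y:(155+x/4.5-.4,100+y/4.5-.4)
Lw=[([40,85,15],W(105,53)),([40,-85,15],W(690,52)),([-80,-85,15],W(672,450)),([-80,85,15],W(131,450)),([0,75,138],W(32,271)),([0,-75,138],W(738,270)),([-6,75,138],W(27,297)),([-6,-75,138],W(740,297)),([0,12,207],W(297,352)),([0,-12,207],W(440,350))]
p,r=fitpose([(w,Lw)],[528,32,-.23]);print('stand w',p);print(r.round(1).tolist())
T=lambda x,y:(100+x/4,140+y/4)
L=[([-80,85,15],T(415,308)),([-80,-85,15],T(643,365)),([40,-85,15],T(680,212)),
   ([-3,75,138],T(436,185)),([-3,-75,138],T(657,240)),([24,0,210],T(549,150))]
q,r=fitpose([(t,L)],[528,32,-.23]);print('stand t',q)
print(proj(w,planar(p)([[24,0,210],[8.5,0,195],[0,0,207]])), W(366,190))
E
```

```text
stand w [ 5.28016705e+02  3.16816831e+01 -2.29094609e-01]
[[-1.0, 0.3], [0.8, 0.3], [0.3, 0.4], [-0.7, 0.6], [-1.6, -0.1], [1.0, -0.1], [0.1, 0.4], [0.2, 0.2], [-0.6, -0.8], [0.8, -0.4]]
stand t [ 5.27095917e+02  3.08675216e+01 -2.26543059e-01]
[[235.84593799 144.32704026]
 [237.10983269 162.2921064 ]
 [236.55582745 177.04570592]] (235.9333333333333, 141.82222222222222)
```

View pics/cw3.png

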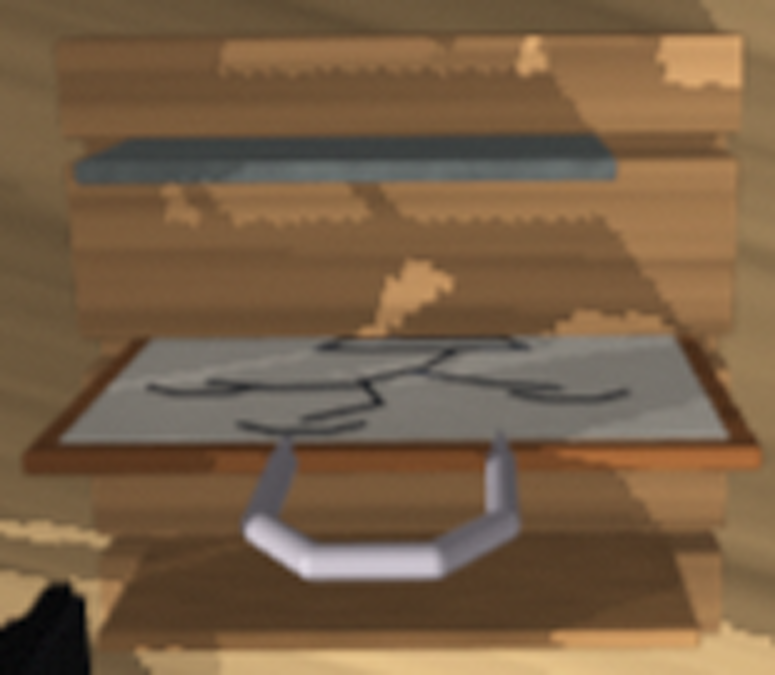

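```bash
python3 - <<'E'
from h import *
w=load('w3');t=load('top0');s=load('side0')
W=lambda x,y:(155+x/5-.4,105+y/5-.4)
Lw=[([2.5,75,125],W(32,447)),([-2.5,75,125],W(25,471)),([-2.5,-75,125],W(760,468)),([2.5,-75,125],W(757,446))]
p,r=fitpose([(w,Lw)],[552,300,.29]);print('card top',p);print(r.round(1).tolist())
print(proj(w,planar(p)([[0,0,180],[0,10,180],[0,-10,180]])),W(372,562),W(305,562),W(440,562))
b=W(372,562);print('bar at z180',atz(w,b,180))
print('tri',tri([w,t,s],[b,(100+130/4,140+143/4),(130+150/2.97,170+297/2.97)]))
Lr=[([80,85,32],W(57,37)),([80,-85,32],W(743,35)),([-80,85,32],W(98,645)),([-80,-85,32],W(697,640)),([27,-85,32],W(735,158))]
q,r=fitpose([(w,Lr)],[552,300,.29]);print('rack',q);print(r.round(1).tolist())
E
```

```text
card top [5.55386163e+02 3.02220403e+02 2.95198578e-01]
[[-2.2, 0.1], [-0.3, 0.0], [0.5, 0.2], [1.3, -0.1]]
[[229.52198847 215.84654703]
 [217.61556282 215.88021824]
 [241.42839335 215.81287588]] (229.0, 217.0) (215.6, 217.0) (242.6, 217.0)
bar at z180 [554.261519   302.36174103 180.        ]
tri (array([554.37978705, 294.74227101, 178.95174928]), [np.float64(8.990251825786798), np.float64(2.1342210316740005), np.float64(1.7699085364310425)])
rack [5.54160896e+02 3.04493491e+02 2.91960536e-01]
[[-0.9, -0.0], [0.1, 0.4], [0.1, -1.9], [3.5, -0.8], [-0.4, 18.6]]
```

```bash
python3 - <<'E'
from h import *
t=load('top0');s=load('side0');w=load('w3')
p=[555.4,302.2,.295]
pts=planar(p)([[0,75,125],[0,-75,125],[0,75,32],[0,-75,32],[0,10,180],[0,-10,180],[0,22,162],[0,-22,162]])
for n in ['top0','side0','w3']:
    im=cv2.imread('pics/'+n+'.png');k=5
    q=proj(load(n),pts);c=q.mean(0).astype(int)
    x0,y0=max(c[0]-70,0),max(c[1]-55,0)
    im=cv2.resize(im[y0:y0+110,x0:x0+140],None,fx=k,fy=k,interpolation=cv2.INTER_CUBIC)
    for u in q: cv2.circle(im,tuple(np.int32((u-[x0,y0]+.5)*k)),3,(0,255,0),-1)
    cv2.imwrite('pics/ov_'+n+'.png',im)
E
```

```text
(no output)
```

View pics/ov_top0.png

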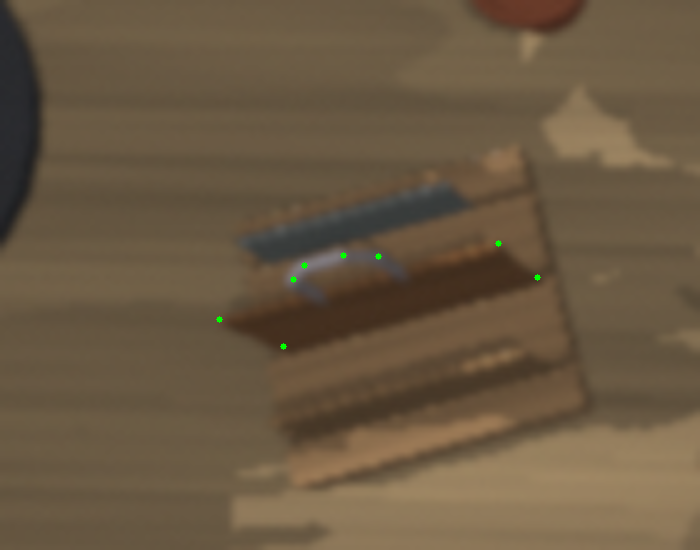

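View pics/ov_side0.png

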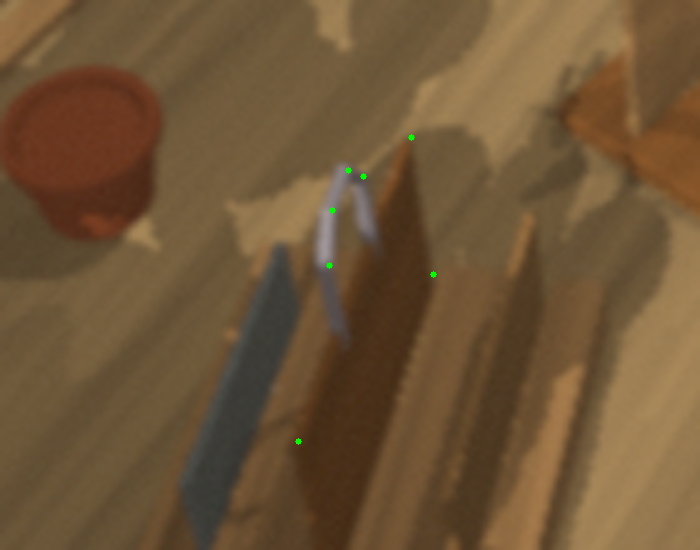

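View pics/ov_w3.png

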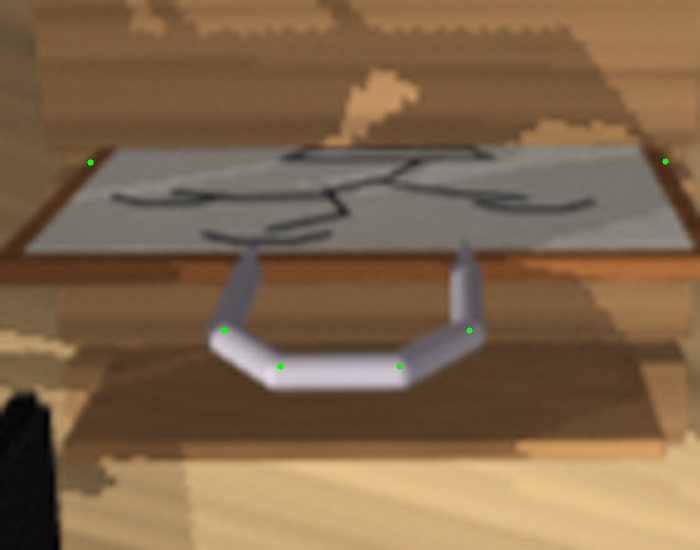

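```bash
python3 - <<'E'
from h import *
plan([554.8,302.2,326],.295)
E
```

```text
to [554.8 302.2 326. ] d [-12.2 -18.6 113.5] w [ 0.01  0.   -0.05] rows>=2.8 j1=0.50 j6~1.77
```

Emit:
play_rows --increments '[{"dx": -12,"dy": -18.6,"dz": 15,"rx": 0,"ry": 0,"rz": 0},{"dx": -12,"dy": -18.6,"dz": 45,"rx": 0,"ry": 0,"rz": 0},{"dx": -12,"dy": -18.6,"dz": 75,"rx": 0,"ry": 0,"rz": 0},{"dx": -12,"dy": -18.6,"dz": 95,"rx": 0,"ry": 0,"rz": 0},{"dx": -12,"dy": -18.6,"dz": 108,"rx": 0,"ry": 0,"rz": 0},{"dx": -12,"dy": -18.6,"dz": 113,"rx": 0,"ry": 0,"rz": 0},{"dx": -12,"dy": -18.6,"dz": 113,"rx": 0,"ry": 0,"rz": 0}]'

```text
t: 3.8
eef_pos: [555.3, 300.9, 325.9]
tcp_rot: [3.14, 0.002, 0.288]
ft_force: [-0.1, -0.2, -0.3]
opening: 1.007
```

```bash
python3 - <<'E'
from h import *
st();shot('wrist','w4');shot('side','s4');plan([554.8,302.2,326],.295)
E
```

```text
t 3.80 pos [555.3 300.9 325.9] rot [3.14e+00 2.00e-03 2.88e-01] F [-0.1 -0.2 -0.3] M [ 0.   -0.01 -0.03] op 1.007 j [ 0.39  0.58  1.62 -0.    0.94  1.68]
to [554.8 302.2 326. ] d [-0.4 -0.9  1.6] w [ 0.01 -0.01 -0.06] rows>=0.1 j1=0.50 j6~1.77
```

View pics/w4.png

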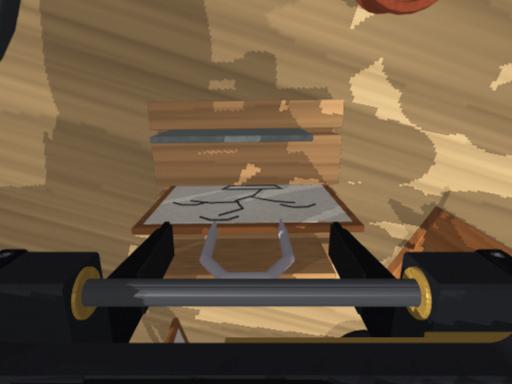

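View pics/s4.png

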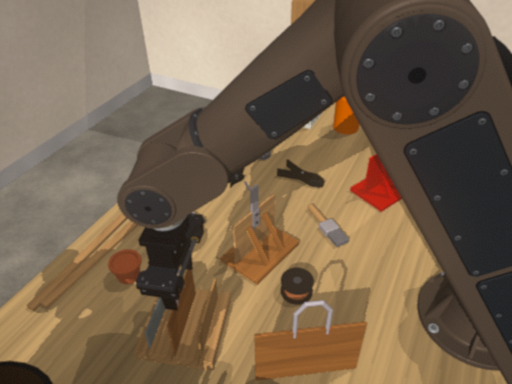

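The loop (245,250) sits between the fingers, whose tips are at (170,228) and (335,228), and the card's top edge is at row 228. Closing the fingers.

Emit:
play_rows --increments '[{"dx": 0,"dy": -1,"dz": 0,"rx": 0,"ry": 0,"rz": 0},{"dx": 0,"dy": -1,"dz": 0,"rx": 0,"ry": 0,"rz": 0},{"dx": 0,"dy": -1,"dz": 0,"rx": 0,"ry": 0,"rz": 0},{"dx": 0,"dy": -1,"dz": 0,"rx": 0,"ry": 0,"rz": 0},{"dx": 0,"dy": -1,"dz": 0,"rx": 0,"ry": 0,"rz": 0},{"dx": 0,"dy": -1,"dz": 0,"rx": 0,"ry": 0,"rz": 0},{"dx": 0,"dy": -1,"dz": 0,"rx": 0,"ry": 0,"rz": 0},{"dx": 0,"dy": -1,"dz": 0,"rx": 0,"ry": 0,"rz": 0}]' --fingers 0.3

```text
t: 4.57
eef_pos: [555.1, 302.5, 327.5]
tcp_rot: [3.141, -0.001, 0.289]
ft_force: [-0.5, -0.2, -1.0]
opening: 0.52
```

```bash
python3 - <<'E'
from h import *
st();shot('wrist','w5')
E
```

```text
t 4.57 pos [555.1 302.5 327.5] rot [ 3.141e+00 -1.000e-03  2.890e-01] F [-0.5 -0.2 -1. ] M [ 0.04 -0.04  0.01] op 0.520 j [ 0.39  0.58  1.62 -0.    0.94  1.68]
```

View pics/w5.png

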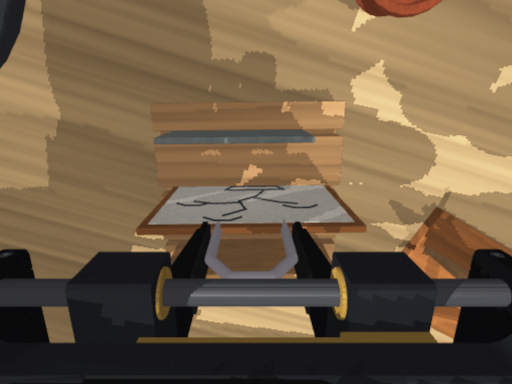

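Emit:
play_rows --increments '[{"dx": 0,"dy": 0,"dz": -10,"rx": 0,"ry": 0,"rz": 0},{"dx": 0,"dy": 0,"dz": -30,"rx": 0,"ry": 0,"rz": 0},{"dx": 0,"dy": 0,"dz": -55,"rx": 0,"ry": 0,"rz": 0},{"dx": 0,"dy": 0,"dz": -80,"rx": 0,"ry": 0,"rz": 0},{"dx": 0,"dy": 0,"dz": -105,"rx": 0,"ry": 0,"rz": 0},{"dx": 0,"dy": 0,"dz": -130,"rx": 0,"ry": 0,"rz": 0},{"dx": 0,"dy": 0,"dz": -148,"rx": 0,"ry": 0,"rz": 0},{"dx": 0,"dy": 0,"dz": -152,"rx": 0,"ry": 0,"rz": 0}]'

```text
t: 5.28
eef_pos: [554.6, 302.5, 483.6]
tcp_rot: [3.141, -0.006, 0.289]
ft_force: [0.5, -0.4, -0.5]
opening: 0.516
```

```bash
python3 - <<'E'
from h import *
st();shot('wrist','w6');shot('side','s6')
plan([615.6,11,478],-.229)
E
```

```text
t 5.28 pos [554.6 302.5 483.6] rot [ 3.141 -0.006  0.289] F [ 0.5 -0.4 -0.5] M [-0.03  0.02  0.01] op 0.516 j [ 0.39  0.44  1.44 -0.    1.26  1.68]
to [615.6  11.  478. ] d [-24.6 296.8   2.4] w [ 0.   -0.02  4.94] rows>=7.1 j1=0.02 j6~1.82
```

View pics/s6.png

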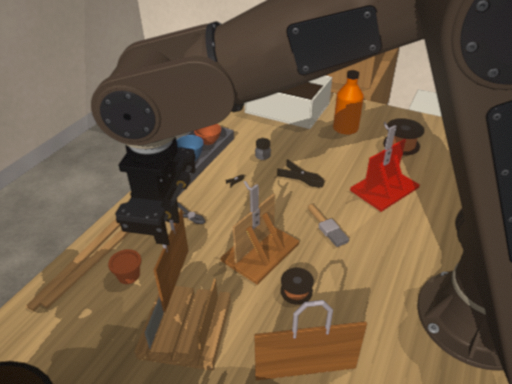

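View pics/w6.png

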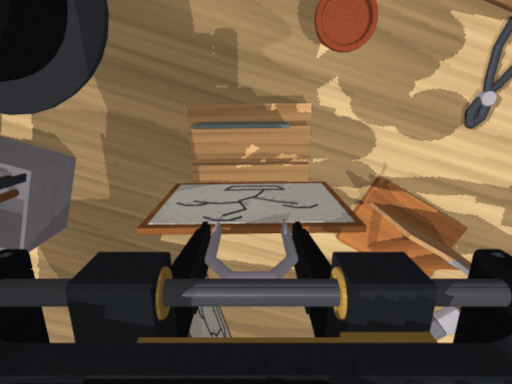

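Emit:
play_rows --increments '[{"dx": -1,"dy": 15,"dz": 0,"rx": 0,"ry": 0,"rz": 0.1},{"dx": -4,"dy": 45,"dz": 0,"rx": 0,"ry": 0,"rz": 0.5},{"dx": -7,"dy": 82,"dz": 0,"rx": 0,"ry": 0,"rz": 1.2},{"dx": -10,"dy": 120,"dz": 0,"rx": 0,"ry": 0,"rz": 2},{"dx": -13,"dy": 160,"dz": 0,"rx": 0,"ry": 0,"rz": 2.8},{"dx": -17,"dy": 200,"dz": 0,"rx": 0,"ry": 0,"rz": 3.6},{"dx": -20,"dy": 238,"dz": 0,"rx": 0,"ry": 0,"rz": 4.2},{"dx": -22,"dy": 265,"dz": 0,"rx": 0,"ry": 0,"rz": 4.6}]'

```text
t: 6.05
eef_pos: [609.2, 38.4, 478.8]
tcp_rot: [3.141, 0.0, -0.198]
ft_force: [-0.5, 0.2, -1.0]
opening: 0.519
```

```bash
python3 - <<'E'
from h import *
st();plan([615.6,11,478],-.229)
E
```

```text
t 6.05 pos [609.2  38.4 478.8] rot [ 3.141  0.    -0.198] F [-0.5  0.2 -1. ] M [0.04 0.03 0.02] op 0.519 j [-0.05  0.41  1.5  -0.    1.24  1.72]
to [615.6  11.  478. ] d [11.7 25.6  0.8] w [0.01 0.   0.29] rows>=0.7 j1=0.02 j6~1.82
```

Emit:
play_rows --increments '[{"dx": 5,"dy": 13,"dz": 5,"rx": 0,"ry": 0,"rz": 0.15},{"dx": 11.7,"dy": 25.6,"dz": 20,"rx": 0,"ry": 0,"rz": 0.29},{"dx": 11.7,"dy": 25.6,"dz": 45,"rx": 0,"ry": 0,"rz": 0.29},{"dx": 11.7,"dy": 25.6,"dz": 70,"rx": 0,"ry": 0,"rz": 0.29},{"dx": 11.7,"dy": 25.6,"dz": 90,"rx": 0,"ry": 0,"rz": 0.29},{"dx": 11.7,"dy": 25.6,"dz": 100,"rx": 0,"ry": 0,"rz": 0.29},{"dx": 11.7,"dy": 25.6,"dz": 104,"rx": 0,"ry": 0,"rz": 0.29},{"dx": 11.7,"dy": 25.6,"dz": 104,"rx": 0,"ry": 0,"rz": 0.29}]'

```text
t: 6.72
eef_pos: [615.6, 10.6, 373.8]
tcp_rot: [3.141, 0.002, -0.229]
ft_force: [-0.2, 0.0, -0.8]
opening: 0.518
```

```bash
python3 - <<'E'
from h import *
st();shot('wrist','w7');shot('side','s7');shot('top','t7');st()
crop('w7',130,150,370,300,3.2,'cw7');crop('s7',190,150,340,290,4,'cs7');crop('t7',180,150,290,240,6,'ct7')
E
```

```text
t 6.72 pos [615.6  10.6 373.8] rot [ 3.141e+00  2.000e-03 -2.290e-01] F [-0.2  0.  -0.8] M [ 0.05  0.04 -0.01] op 0.518 j [-0.09  0.51  1.62 -0.    1.02  1.71]
t 6.87 pos [615.7  10.9 375.8] rot [ 3.141e+00 -1.000e-03 -2.290e-01] F [ 0.   0.2 -0.5] M [0.06 0.02 0.04] op 0.511 j [-0.09  0.51  1.62 -0.    1.02  1.71]
```

View pics/cw7.png

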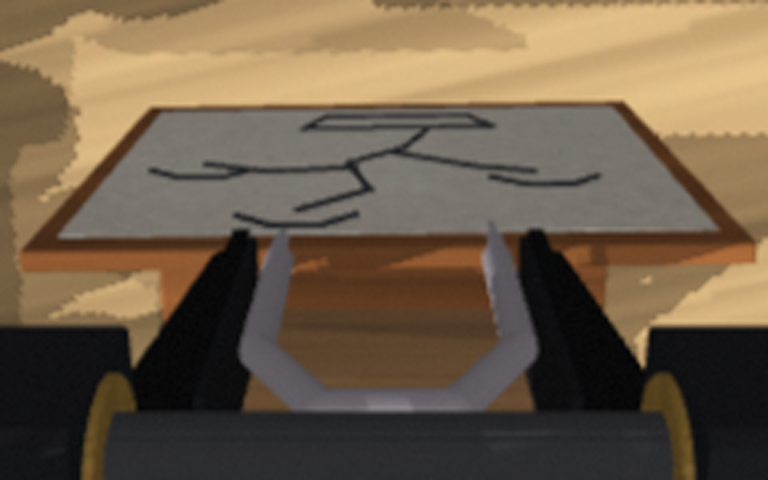

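View pics/cs7.png

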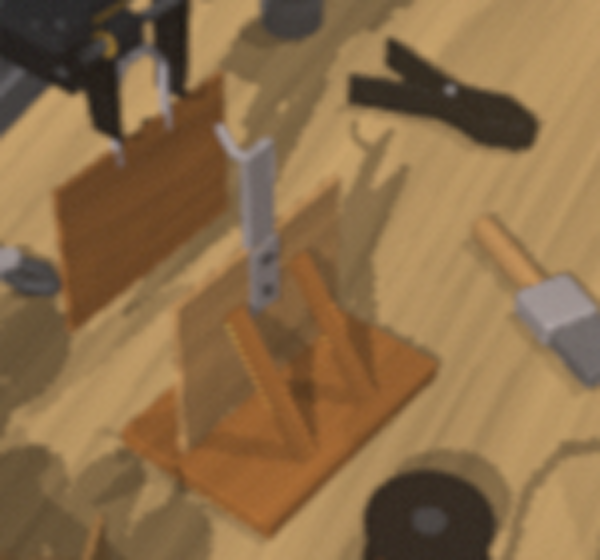

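View pics/ct7.png

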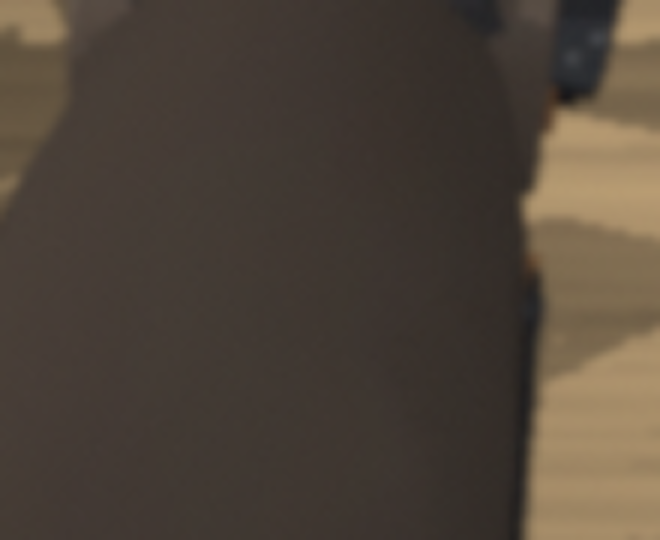

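```bash
cat > pnp.py <<'E'
from h import *
def cardpnp(c,uv,local):
    ok,rv,tv=cv2.solvePnP(np.array(local,float),np.array(uv,float),K(c),None,flags=cv2.SOLVEPNP_ITERATIVE)
    Rc=cv2.Rodrigues(np.array(c['rvec'],float))[0]
    Rw=Rc.T@cv2.Rodrigues(rv)[0]; tw=Rc.T@(tv.ravel()-np.array(c['tvec']).ravel())
    e=cv2.projectPoints(np.array(local,float),rv,tv,K(c),None)[0].reshape(-1,2)-np.array(uv)
    return Rw,tw,e
E
python3 - <<'E'
from pnp import *
c=load('w7'); W=lambda x,y:(130+x/3.2-.4,150+y/3.2-.4)
loc=[[2.5,75,57.5],[2.5,-75,57.5],[2.5,75,-57.5],[2.5,-75,-57.5],[0,0,112.5],[0,25,94.5],[0,-25,94.5]]
uv=[W(25,246),W(755,239),W(152,107),W(622,103),W(392,400),W(241,348),W(538,348)]
Rw,tw,e=cardpnp(c,uv,loc)
print('t',tw,'euler',R.from_matrix(Rw).as_euler('xyz'));print(e.round(1).tolist())
bar=tw+Rw@[0,0,112.5];print('bar',bar)
sp=np.array([527.8,31.5]);a=-.229;M=np.array([[np.cos(a),np.sin(a)],[-np.sin(a),np.cos(a)]])
print('bar in stand',M@(bar[:2]-sp),bar[2]); s=env.state(); print('tcp in stand',M@(s['eef_pos'][:2]-sp))
E
```

```text
t [613.74641819  10.2078276  111.64053882] euler [ 0.00301984  0.00457159 -0.22129205]
[[-0.4, 0.8], [-0.1, 1.1], [-0.1, -0.2], [0.4, -0.2], [-0.3, 0.7], [0.6, -0.7], [-0.0, -1.5]]
bar [614.17360895   9.76349711 224.13885026]
bar in stand [89.05299716 -1.56191471] 224.13885026401124
tcp in stand [ 9.03184583e+01 -5.07138439e-02]
```

Emit:
play_rows --increments '[{"dx": -8,"dy": 0,"dz": -1,"rx": 0,"ry": 0,"rz": 0},{"dx": -20,"dy": -1,"dz": -2,"rx": 0,"ry": 0,"rz": 0},{"dx": -32,"dy": -1,"dz": -2,"rx": 0,"ry": 0,"rz": 0},{"dx": -42,"dy": -1,"dz": -2,"rx": 0,"ry": 0,"rz": 0},{"dx": -47,"dy": -1,"dz": -2,"rx": 0,"ry": 0,"rz": 0},{"dx": -50,"dy": -1,"dz": -2,"rx": 0,"ry": 0,"rz": 0},{"dx": -50,"dy": -1,"dz": -2,"rx": 0,"ry": 0,"rz": 0}]'

```text
t: 7.45
eef_pos: [566.9, 23.4, 378.2]
tcp_rot: [3.141, -0.002, -0.229]
ft_force: [1.1, -0.0, -0.7]
opening: 0.515
```

```bash
python3 - <<'E'
from h import *
st();shot('wrist','w8');shot('side','s8')
crop('w8',130,150,370,300,3.2,'cw8');crop('s8',200,160,320,280,5,'cs8')
sp=np.array([527.8,31.5]);a=-.229;M=np.array([[np.cos(a),np.sin(a)],[-np.sin(a),np.cos(a)]])
s=env.state(); print('tcp in stand',M@(s['eef_pos'][:2]-sp))
E
```

```text
t 7.45 pos [566.9  23.4 378.2] rot [ 3.141e+00 -2.000e-03 -2.290e-01] F [ 1.1 -0.  -0.7] M [0.06 0.03 0.05] op 0.515 j [-0.08  0.44  1.73 -0.    0.97  1.72]
tcp in stand [40.56360173  0.92036948]
```

View pics/cw8.png

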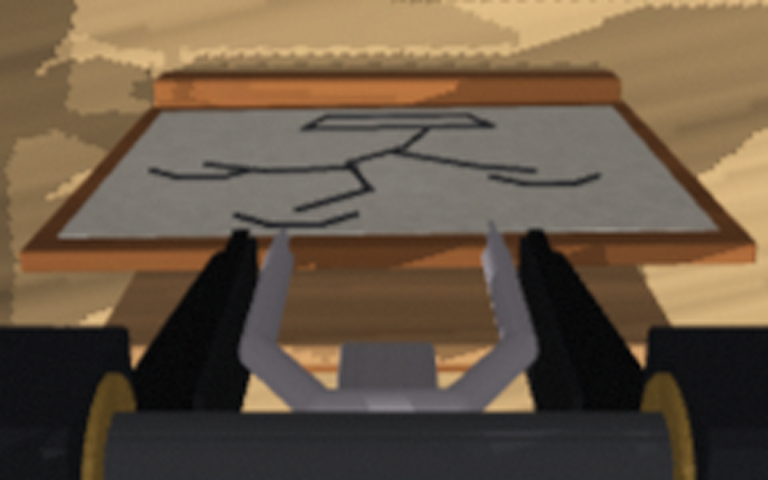

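View pics/cs8.png

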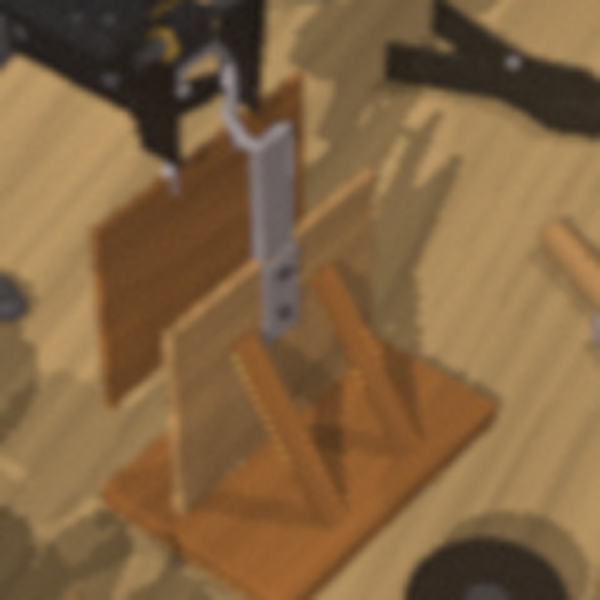

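Emit:
play_rows --increments '[{"dx": -6,"dy": 0,"dz": 0,"rx": 0,"ry": 0,"rz": 0},{"dx": -13,"dy": 0,"dz": 0,"rx": 0,"ry": 0,"rz": 0},{"dx": -20,"dy": 0,"dz": 0,"rx": 0,"ry": 0,"rz": 0},{"dx": -26,"dy": 0,"dz": 0,"rx": 0,"ry": 0,"rz": 0},{"dx": -30,"dy": 0,"dz": 0,"rx": 0,"ry": 0,"rz": 0},{"dx": -30,"dy": 0,"dz": 0,"rx": 0,"ry": 0,"rz": 0},{"dx": -30,"dy": 0,"dz": 0,"rx": 0,"ry": 0,"rz": 0}]'

```text
t: 8.13
eef_pos: [538.2, 30.0, 378.1]
tcp_rot: [3.141, -0.003, -0.229]
ft_force: [-0.7, -0.3, -0.5]
opening: 0.517
```

```bash
python3 - <<'E'
from h import *
st();shot('wrist','w9');shot('side','s9')
crop('w9',130,150,370,300,3.2,'cw9');crop('s9',200,160,320,280,5,'cs9')
sp=np.array([527.8,31.5]);a=-.229;M=np.array([[np.cos(a),np.sin(a)],[-np.sin(a),np.cos(a)]])
s=env.state(); print('tcp in stand',M@(s['eef_pos'][:2]-sp))
E
```

```text
t 8.13 pos [538.2  30.  378.1] rot [ 3.141e+00 -3.000e-03 -2.290e-01] F [-0.7 -0.3 -0.5] M [ 0.07  0.02 -0.02] op 0.517 j [-0.07  0.4   1.8  -0.    0.94  1.73]
tcp in stand [10.76743971  0.92088938]
```

View pics/cw9.png

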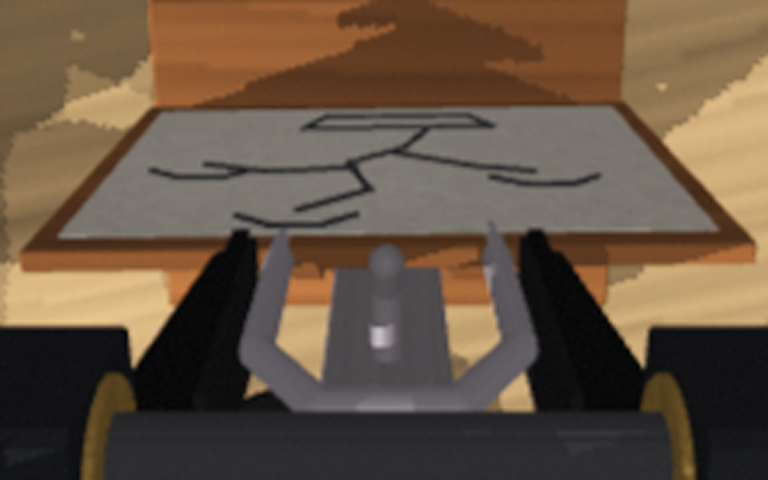

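View pics/cs9.png

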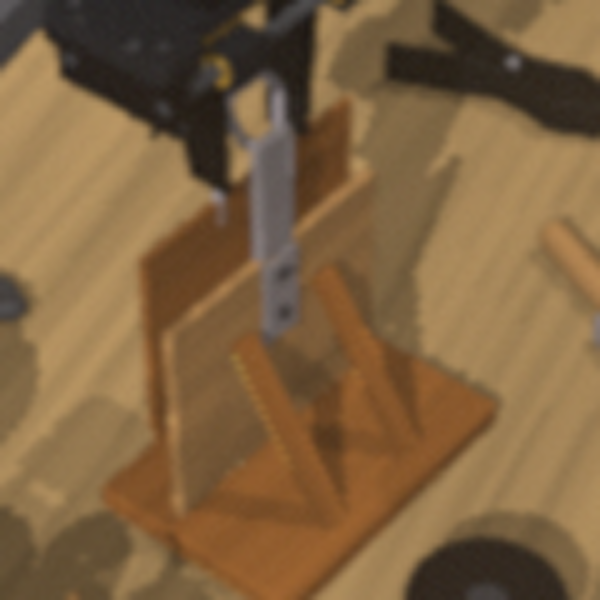

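Emit:
play_rows --increments '[{"dx": 0,"dy": 0,"dz": 6,"rx": 0,"ry": 0,"rz": 0},{"dx": 0,"dy": 0,"dz": 12,"rx": 0,"ry": 0,"rz": 0},{"dx": 0,"dy": 0,"dz": 17,"rx": 0,"ry": 0,"rz": 0},{"dx": 0,"dy": 0,"dz": 21,"rx": 0,"ry": 0,"rz": 0},{"dx": 0,"dy": 0,"dz": 24,"rx": 0,"ry": 0,"rz": 0},{"dx": 0,"dy": 0,"dz": 25,"rx": 0,"ry": 0,"rz": 0},{"dx": 0,"dy": 0,"dz": 25,"rx": 0,"ry": 0,"rz": 0},{"dx": 0,"dy": 0,"dz": 25,"rx": 0,"ry": 0,"rz": 0}]'

```text
t: 8.9
eef_pos: [538.6, 29.9, 353.0]
tcp_rot: [3.141, -0.002, -0.229]
ft_force: [0.6, 0.8, -1.4]
opening: 0.517
```

Emit:
play_rows --increments '[{"dx": 0,"dy": 0,"dz": 1,"rx": 0,"ry": 0,"rz": 0},{"dx": 0,"dy": 0,"dz": 1,"rx": 0,"ry": 0,"rz": 0},{"dx": 0,"dy": 0,"dz": 1,"rx": 0,"ry": 0,"rz": 0}]'

```text
t: 9.15
eef_pos: [538.6, 29.9, 352.2]
tcp_rot: [3.141, -0.003, -0.229]
ft_force: [-0.3, -0.1, -1.1]
opening: 0.517
```

```bash
python3 - <<'E'
from h import *
st();shot('wrist','w10');shot('side','s10');st()
crop('w10',130,150,370,300,3.2,'cw10');crop('s10',200,160,320,280,5,'cs10')
E
```

```text
t 9.15 pos [538.6  29.9 352.2] rot [ 3.141e+00 -3.000e-03 -2.290e-01] F [-0.3 -0.1 -1.1] M [ 0.09 -0.01  0.  ] op 0.517 j [-0.07  0.43  1.83 -0.    0.88  1.73]
t 9.25 pos [538.6  29.9 352.1] rot [ 3.141e+00 -3.000e-03 -2.290e-01] F [ 1.2 -0.  -0.8] M [0.08 0.01 0.01] op 0.520 j [-0.07  0.43  1.83 -0.    0.88  1.73]
```

View pics/cw10.png

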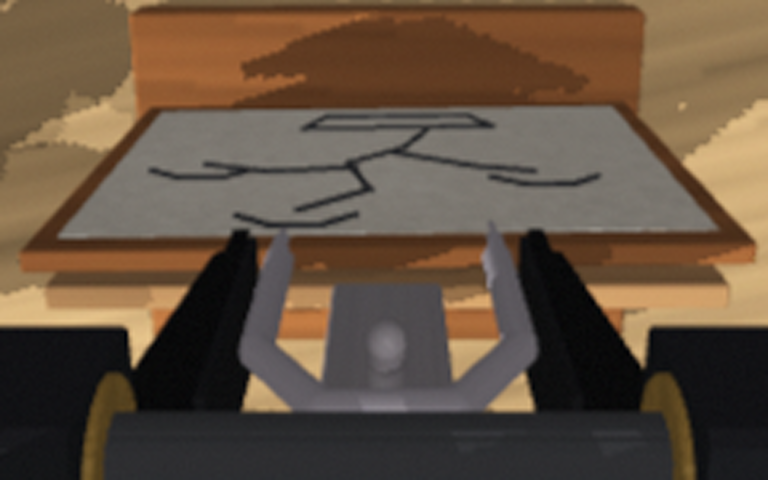

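View pics/cs10.png

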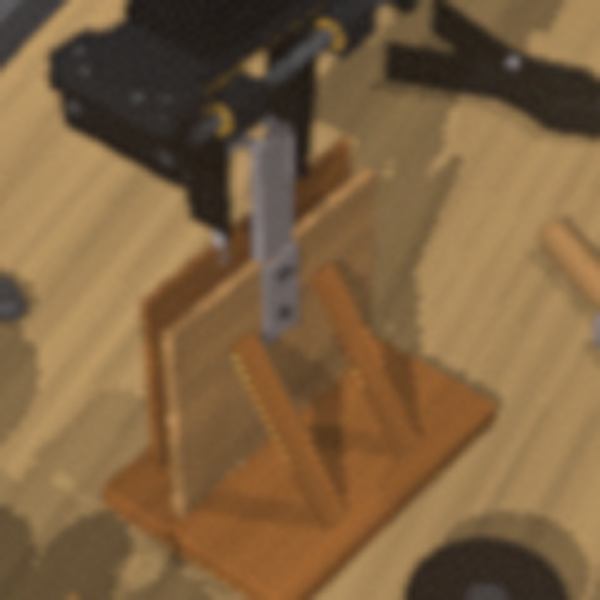

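Emit:
play_rows --increments '[{"dx": 0,"dy": 0,"dz": 1,"rx": 0,"ry": 0,"rz": 0},{"dx": 0,"dy": 0,"dz": 2,"rx": 0,"ry": 0,"rz": 0},{"dx": 0,"dy": 0,"dz": 2,"rx": 0,"ry": 0,"rz": 0}]'

```text
t: 9.5
eef_pos: [538.6, 30.0, 350.0]
tcp_rot: [3.141, -0.002, -0.229]
ft_force: [0.1, -0.5, -1.4]
opening: 0.515
```

Emit:
play_rows --increments '[{"dx": 0,"dy": 0,"dz": 1,"rx": 0,"ry": 0,"rz": 0},{"dx": 0,"dy": 0,"dz": 1,"rx": 0,"ry": 0,"rz": 0},{"dx": 0,"dy": 0,"dz": 1,"rx": 0,"ry": 0,"rz": 0}]'

```text
t: 9.75
eef_pos: [538.6, 29.9, 348.9]
tcp_rot: [3.141, -0.002, -0.229]
ft_force: [0.9, 0.1, -0.6]
opening: 0.515
```

Emit:
play_rows --increments '[{"dx": 0,"dy": 0,"dz": 1,"rx": 0,"ry": 0,"rz": 0},{"dx": 0,"dy": 0,"dz": 1.5,"rx": 0,"ry": 0,"rz": 0},{"dx": 0,"dy": 0,"dz": 1.5,"rx": 0,"ry": 0,"rz": 0}]'

```text
t: 10.0
eef_pos: [538.6, 30.0, 347.8]
tcp_rot: [3.141, -0.003, -0.229]
ft_force: [-1.9, 1.1, 4.8]
opening: 0.514
```

```bash
python3 - <<'E'
from h import *
st();shot('wrist','w11');st()
crop('w11',130,150,370,300,3.2,'cw11')
E
```

```text
t 10.00 pos [538.6  30.  347.8] rot [ 3.141e+00 -3.000e-03 -2.290e-01] F [-1.9  1.1  4.8] M [ 0.07  0.22 -0.  ] op 0.514 j [-0.07  0.44  1.83 -0.    0.87  1.73]
t 10.05 pos [538.6  29.9 347.8] rot [ 3.141e+00 -3.000e-03 -2.290e-01] F [-1.4  0.8  4.6] M [ 0.09  0.23 -0.03] op 0.520 j [-0.07  0.44  1.83 -0.    0.87  1.73]
```

View pics/cw11.png

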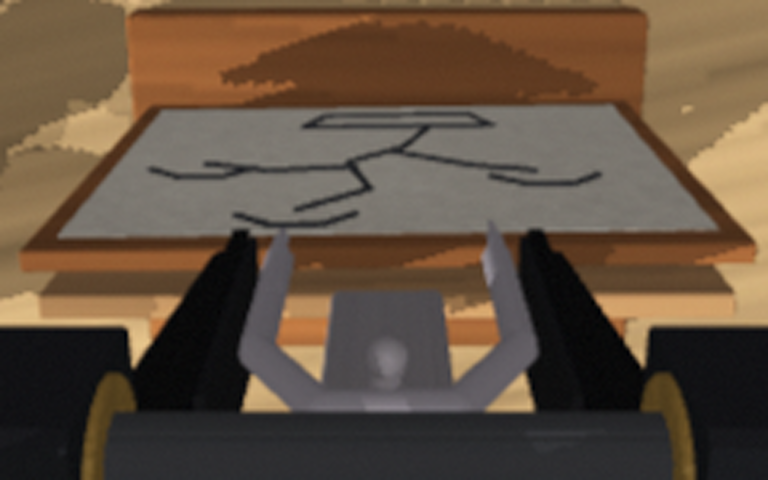

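Emit:
play_rows --increments '[{"dx": 0,"dy": 0,"dz": -0.5,"rx": 0,"ry": 0,"rz": 0},{"dx": 0,"dy": 0,"dz": -0.5,"rx": 0,"ry": 0,"rz": 0}]'

```text
t: 10.22
eef_pos: [538.6, 29.9, 348.3]
tcp_rot: [3.141, -0.003, -0.229]
ft_force: [-0.4, 0.4, -0.6]
opening: 0.517
```

Emit:
play_rows --increments '[{"dx": 0,"dy": 0,"dz": 0,"rx": 0,"ry": 0,"rz": 0},{"dx": 0,"dy": 0,"dz": 0,"rx": 0,"ry": 0,"rz": 0},{"dx": 0,"dy": 0,"dz": 0,"rx": 0,"ry": 0,"rz": 0},{"dx": 0,"dy": 0,"dz": 0,"rx": 0,"ry": 0,"rz": 0},{"dx": 0,"dy": 0,"dz": 0,"rx": 0,"ry": 0,"rz": 0},{"dx": 0,"dy": 0,"dz": 0,"rx": 0,"ry": 0,"rz": 0}]' --fingers 0.9

```text
t: 10.72
eef_pos: [538.6, 29.9, 348.3]
tcp_rot: [3.141, -0.003, -0.229]
ft_force: [-0.7, -0.5, -0.4]
opening: 0.871
```

```bash
python3 - <<'E'
from h import *
st();shot('wrist','w12');shot('side','s12')
crop('w12',130,150,370,300,3.2,'cw12');crop('s12',200,160,320,280,5,'cs12')
E
```

```text
t 10.72 pos [538.6  29.9 348.3] rot [ 3.141e+00 -3.000e-03 -2.290e-01] F [-0.7 -0.5 -0.4] M [0.02 0.   0.01] op 0.871 j [-0.07  0.44  1.83 -0.    0.87  1.73]
```

View pics/cw12.png

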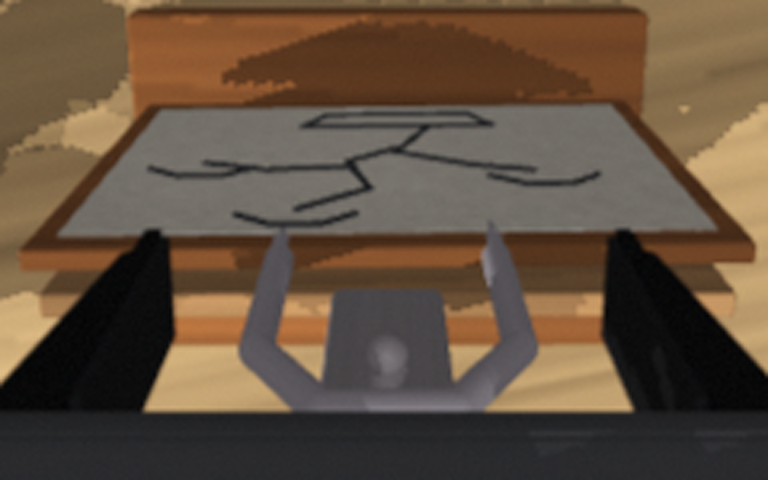

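View pics/cs12.png

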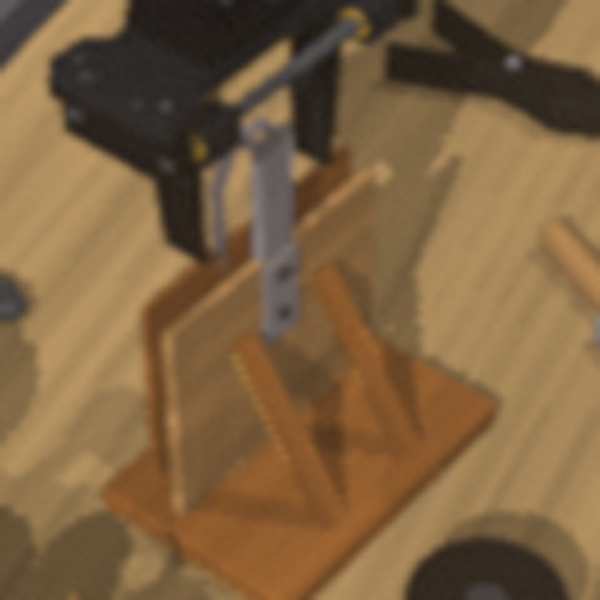

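Emit:
play_rows --increments '[{"dx": 0,"dy": 0,"dz": -8,"rx": 0,"ry": 0,"rz": 0},{"dx": 0,"dy": 0,"dz": -25,"rx": 0,"ry": 0,"rz": 0},{"dx": 0,"dy": 0,"dz": -45,"rx": 0,"ry": 0,"rz": 0},{"dx": 0,"dy": 0,"dz": -68,"rx": 0,"ry": 0,"rz": 0},{"dx": 0,"dy": 0,"dz": -90,"rx": 0,"ry": 0,"rz": 0},{"dx": 0,"dy": 0,"dz": -110,"rx": 0,"ry": 0,"rz": 0},{"dx": 0,"dy": 0,"dz": -122,"rx": 0,"ry": 0,"rz": 0},{"dx": 0,"dy": 0,"dz": -125,"rx": 0,"ry": 0,"rz": 0}]' --fingers 1

```text
t: 11.48
eef_pos: [538.0, 30.1, 476.1]
tcp_rot: [-3.141, -0.007, -0.229]
ft_force: [-0.7, -0.1, 0.6]
opening: 0.998
```

```bash
python3 - <<'E'
from h import *
st();shot('wrist','w13');shot('side','s13');st()
crop('w13',120,80,380,250,3,'cw13');crop('s13',200,140,340,280,4.2,'cs13')
plan([574.5,-292.9,400],-.229)
E
```

```text
t 11.48 pos [538.   30.1 476.1] rot [-3.141 -0.007 -0.229] F [-0.7 -0.1  0.6] M [0.03 0.04 0.02] op 0.998 j [-0.07  0.3   1.67 -0.    1.16  1.73]
t 11.58 pos [538.   30.1 473.9] rot [-3.142 -0.004 -0.229] F [ 0.2 -1.2 -0.5] M [0.07 0.03 0.02] op 1.000 j [-0.07  0.3   1.68 -0.    1.16  1.73]
to [ 574.5 -292.9  400. ] d [108.5 306.3  74.3] w [-0.   -0.04  0.  ] rows>=8.0 j1=-0.47 j6~1.33
```

View pics/cw13.png

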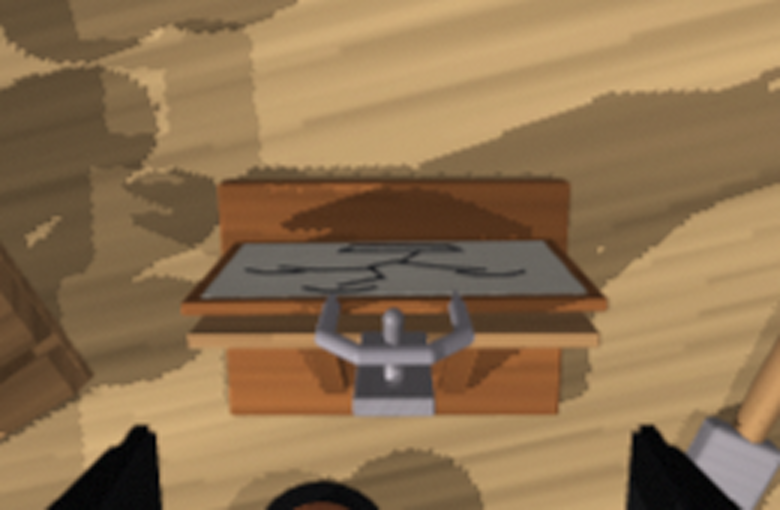

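View pics/cs13.png

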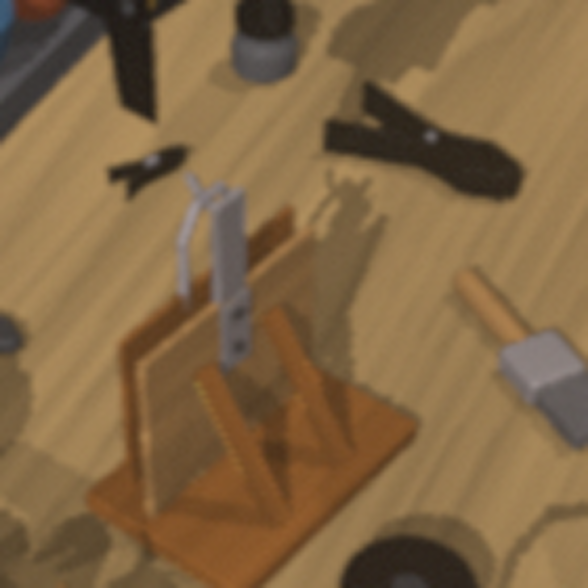

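```bash
python3 - <<'E'
from pnp import *
c=load('w13'); W=lambda x,y:(120+x/3-.3,80+y/3-.3)
loc=[[2.5,75,57.5],[2.5,-75,57.5],[2.5,75,-57.5],[2.5,-75,-57.5],[0,0,112.5],[0,25,94.5],[0,-25,94.5]]
uv=[W(183,301),W(606,298),W(232,241),W(553,240),W(395,349),W(317,331),W(471,330)]
Rw,tw,e=cardpnp(c,uv,loc)
print('t',tw,'euler',R.from_matrix(Rw).as_euler('xyz'));print(e.round(1).tolist())
bar=tw+Rw@[0,0,112.5];
sp=np.array([527.8,31.5]);a=-.229;M=np.array([[np.cos(a),np.sin(a)],[-np.sin(a),np.cos(a)]])
print('bar in stand',M@(bar[:2]-sp),bar[2],'mid',M@(tw[:2]-sp))
# using board-relative pixels: fit stand again here
p,r=fitpose([(c,[([0,75,138],W(190,321)),([0,-75,138],W(600,320)),([-6,75,138],W(189,346)),([-6,-75,138],W(598,343)),([40,85,15],W(219,183)),([40,-85,15],W(570,182)),([-80,85,15],W(232,414)),([-80,-85,15],W(559,412))])],[528,32,-.23]);print(p,r.round(1).tolist())
E
```

```text
t [538.78972579  29.67555369  85.10911743] euler [ 0.00491433  0.00457123 -0.22346418]
[[-0.3, -0.8], [-0.1, -0.6], [0.9, 0.3], [-0.8, 0.0], [-0.1, -0.1], [-0.5, 0.6], [0.9, 0.6]]
bar in stand [11.63429076  0.16788712] 197.60658356305453 mid [11.1169829   0.71789179]
[ 5.29194089e+02  3.14978921e+01 -2.21939679e-01] [[-0.8, 2.7], [0.4, 2.2], [-0.1, -0.3], [0.8, -0.2], [-0.8, -1.1], [0.4, -1.5], [-0.5, 0.0], [0.3, 0.0]]
```

Emit:
play_rows --increments '[{"dx": 5,"dy": 20,"dz": 0,"rx": 0,"ry": 0,"rz": -1.1},{"dx": 15,"dy": 55,"dz": 0,"rx": 0,"ry": 0,"rz": -2.2},{"dx": 29,"dy": 92,"dz": 0,"rx": 0,"ry": 0,"rz": -3.3},{"dx": 43,"dy": 130,"dz": 0,"rx": 0,"ry": 0,"rz": -4.4},{"dx": 57,"dy": 167,"dz": 0,"rx": 0,"ry": 0,"rz": -5.5},{"dx": 71,"dy": 205,"dz": 0,"rx": 0,"ry": 0,"rz": -6.6},{"dx": 84,"dy": 240,"dz": 0,"rx": 0,"ry": 0,"rz": -7.7},{"dx": 96,"dy": 272,"dz": 0,"rx": 0,"ry": 0,"rz": -8.8}]'

```text
t: 12.25
eef_pos: [569.7, -259.0, 472.9]
tcp_rot: [3.14, -0.002, 0.698]
ft_force: [0.2, 0.4, 0.3]
opening: 0.999
```

```bash
python3 - <<'E'
from h import *
st();plan([574.5,-292.9,400],2.5)
E
```

```text
t 12.25 pos [ 569.7 -259.   472.9] rot [ 3.14e+00 -2.00e-03  6.98e-01] F [0.2 0.4 0.3] M [ 0.03 -0.06 -0.02] op 0.999 j [-0.53  0.44  1.47  0.    1.24  0.34]
to [ 574.5 -292.9  400. ] d [-18.2  28.9  72.9] w [  0.03   0.   -17.21] rows>=14.4 j1=-0.47 j6~-1.40
```

Emit:
play_rows --increments '[{"dx": -5,"dy": 7,"dz": 10,"rx": 0,"ry": 0,"rz": -1.1},{"dx": -10,"dy": 15,"dz": 20,"rx": 0,"ry": 0,"rz": -2.2},{"dx": -18,"dy": 29,"dz": 30,"rx": 0,"ry": 0,"rz": -3.3},{"dx": -18,"dy": 29,"dz": 40,"rx": 0,"ry": 0,"rz": -4.4},{"dx": -18,"dy": 29,"dz": 50,"rx": 0,"ry": 0,"rz": -5.5},{"dx": -18,"dy": 29,"dz": 60,"rx": 0,"ry": 0,"rz": -6.6},{"dx": -18,"dy": 29,"dz": 70,"rx": 0,"ry": 0,"rz": -7.7},{"dx": -18,"dy": 29,"dz": 73,"rx": 0,"ry": 0,"rz": -8.8}]'

```text
t: 12.92
eef_pos: [574.5, -292.8, 396.9]
tcp_rot: [-3.141, -0.002, 1.625]
ft_force: [0.3, -0.6, 0.8]
opening: 1.002
```

Emit:
play_rows --increments '[{"dx": 0,"dy": 0,"dz": 0,"rx": 0,"ry": 0,"rz": -1.1},{"dx": 0,"dy": 0,"dz": 0,"rx": 0,"ry": 0,"rz": -2.2},{"dx": 0,"dy": 0,"dz": 0,"rx": 0,"ry": 0,"rz": -3.3},{"dx": 0,"dy": 0,"dz": 0,"rx": 0,"ry": 0,"rz": -4.4},{"dx": 0,"dy": 0,"dz": 0,"rx": 0,"ry": 0,"rz": -5.5},{"dx": 0,"dy": 0,"dz": 0,"rx": 0,"ry": 0,"rz": -6.6},{"dx": 0,"dy": 0,"dz": 0,"rx": 0,"ry": 0,"rz": -7.7},{"dx": 0,"dy": 0,"dz": 0,"rx": 0,"ry": 0,"rz": -8.8}]'

```text
t: 13.58
eef_pos: [574.4, -292.7, 395.4]
tcp_rot: [3.14, -0.004, 2.552]
ft_force: [0.7, -0.0, -0.2]
opening: 0.999
```

```bash
python3 - <<'E'
from h import *
st();plan([574.5,-292.9,330],3.022)
E
```

```text
t 13.58 pos [ 574.4 -292.7  395.4] rot [ 3.14  -0.004  2.552] F [ 0.7 -0.  -0.2] M [ 0.06 -0.14  0.1 ] op 0.999 j [-0.57  0.53  1.52  0.    1.1  -1.56]
to [ 574.5 -292.9  330. ] d [-0.5 -0.2 65.4] w [ 0.02 -0.04 -4.49] rows>=3.8 j1=-0.47 j6~-1.92
```

Emit:
play_rows --increments '[{"dx": 0,"dy": 0,"dz": 10,"rx": 0,"ry": 0,"rz": -1.1},{"dx": 0,"dy": 0,"dz": 30,"rx": 0,"ry": 0,"rz": -2.2},{"dx": 0,"dy": 0,"dz": 50,"rx": 0,"ry": 0,"rz": -3.3},{"dx": 0,"dy": 0,"dz": 65,"rx": 0,"ry": 0,"rz": -4.4},{"dx": 0,"dy": 0,"dz": 65,"rx": 0,"ry": 0,"rz": -4.5},{"dx": 0,"dy": 0,"dz": 65,"rx": 0,"ry": 0,"rz": -4.5}]'

```text
t: 14.08
eef_pos: [574.2, -292.5, 329.2]
tcp_rot: [3.137, -0.006, 3.021]
ft_force: [-0.6, -0.1, 0.2]
opening: 1.001
```

```bash
python3 - <<'E'
from h import *
st();shot('wrist','w14');st()
E
```

```text
t 14.08 pos [ 574.2 -292.5  329.2] rot [ 3.137 -0.006  3.021] F [-0.6 -0.1  0.2] M [ 0.04 -0.16 -0.02] op 1.001 j [-0.57  0.6   1.59  0.    0.97 -2.02]
t 14.13 pos [ 574.3 -292.6  330.4] rot [ 3.138 -0.004  3.02 ] F [ 0.5 -0.6  0.9] M [ 0.12 -0.15  0.01] op 0.998 j [-0.57  0.6   1.58  0.    0.97 -2.02]
```

View pics/w14.png

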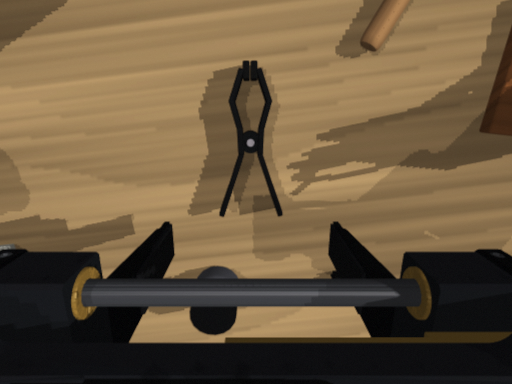

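```bash
python3 - <<'E'
from h import *
c=load('w14')
a=[atz(c,u,28) for u in [(250.3,143),(222,214),(280,213.5),(250,63)]]
for x in a: print(x.round(1))
m=(a[1]+a[2])/2; d1=a[0]-m; d2=a[3]-a[0]; print('yaws',np.arctan2(d1[1],d1[0]),np.arctan2(d2[1],d2[0]),np.linalg.norm(d1),np.linalg.norm(d2))
d=a[3]-m; d/=np.linalg.norm(d); g=a[0]-48*d; print('yaw',np.arctan2(d[1],d[0]),'grasp',g)
plan([g[0],g[1],240],np.arctan2(d[1],d[0]))
E
```

```text
[ 528.5 -286.7   28. ]
[ 594.3 -322.8   28. ]
[ 600.7 -266.    28. ]
[ 460.6 -278.6   28. ]
yaws 3.030420793969476 3.0241593683439576 69.39354678949569 68.40448058638545
yaw 3.0273125523953097 grasp [ 576.22834164 -292.13366069   28.        ]
to [ 576.2 -292.1  240. ] d [-2.2  0.4 90.4] w [ 0.03 -0.04 -0.07] rows>=2.2 j1=-0.47 j6~-1.93
```

Emit:
play_rows --increments '[{"dx": -1.5,"dy": 0,"dz": 12,"rx": 0,"ry": 0,"rz": 0},{"dx": -1.5,"dy": 0,"dz": 35,"rx": 0,"ry": 0,"rz": 0},{"dx": -1.5,"dy": 0,"dz": 62,"rx": 0,"ry": 0,"rz": 0},{"dx": -1.5,"dy": 0,"dz": 88,"rx": 0,"ry": 0,"rz": 0},{"dx": -1.5,"dy": 0,"dz": 108,"rx": 0,"ry": 0,"rz": 0},{"dx": -1.5,"dy": 0,"dz": 121,"rx": 0,"ry": 0,"rz": 0},{"dx": -1.5,"dy": 0,"dz": 128,"rx": 0,"ry": 0,"rz": 0},{"dx": -1.5,"dy": 0,"dz": 130,"rx": 0,"ry": 0,"rz": 0}]'

```text
t: 14.8
eef_pos: [575.4, -292.3, 199.5]
tcp_rot: [3.138, -0.005, 3.019]
ft_force: [0.6, -0.0, 1.1]
opening: 1.001
```

```bash
python3 - <<'E'
from h import *
st();shot('wrist','w15');st()
plan([575.5,-292.5,194],3.025)
E
```

```text
t 14.80 pos [ 575.4 -292.3  199.5] rot [ 3.138 -0.005  3.019] F [ 0.6 -0.   1.1] M [ 0.09 -0.13 -0.04] op 1.001 j [-0.57  0.76  1.66  0.    0.72 -2.02]
t 14.85 pos [ 575.5 -292.3  200.1] rot [ 3.138 -0.004  3.019] F [-0.2  0.7 -0.6] M [ 0.1  -0.17 -0.01] op 0.999 j [-0.57  0.76  1.66  0.    0.72 -2.02]
to [ 575.5 -292.5  194. ] d [-0.1 -0.2  6.1] w [ 0.03 -0.04 -0.06] rows>=0.1 j1=-0.47 j6~-1.92
```

View pics/w15.png

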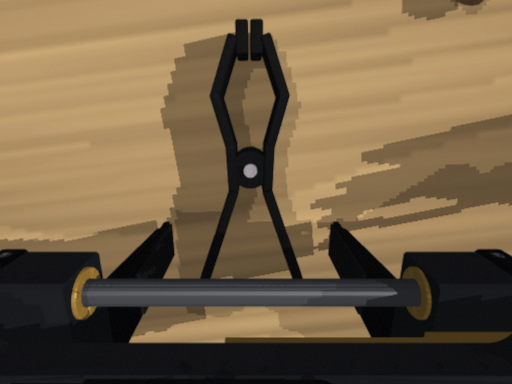

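Emit:
play_rows --increments '[{"dx": 0,"dy": 0,"dz": 3,"rx": 0,"ry": 0,"rz": 0},{"dx": 0,"dy": 0,"dz": 6,"rx": 0,"ry": 0,"rz": 0},{"dx": 0,"dy": 0,"dz": 6,"rx": 0,"ry": 0,"rz": 0}]'

```text
t: 15.1
eef_pos: [575.5, -292.3, 194.4]
tcp_rot: [3.138, -0.003, 3.019]
ft_force: [0.1, 0.3, -0.4]
opening: 1.0
```

Emit:
play_rows --increments '[{"dx": 0,"dy": 0,"dz": 0,"rx": 0,"ry": 0,"rz": 0},{"dx": 0,"dy": 0,"dz": 0,"rx": 0,"ry": 0,"rz": 0},{"dx": 0,"dy": 0,"dz": 0,"rx": 0,"ry": 0,"rz": 0},{"dx": 0,"dy": 0,"dz": 0,"rx": 0,"ry": 0,"rz": 0},{"dx": 0,"dy": 0,"dz": 0,"rx": 0,"ry": 0,"rz": 0},{"dx": 0,"dy": 0,"dz": 0,"rx": 0,"ry": 0,"rz": 0},{"dx": 0,"dy": 0,"dz": 0,"rx": 0,"ry": 0,"rz": 0},{"dx": 0,"dy": 0,"dz": 0,"rx": 0,"ry": 0,"rz": 0}]' --fingers 0.1

```text
t: 15.77
eef_pos: [575.5, -292.4, 194.4]
tcp_rot: [3.138, -0.003, 3.019]
ft_force: [-0.0, -0.2, 0.7]
opening: 0.498
```

Emit:
play_rows --increments '[{"dx": 0,"dy": 0,"dz": 0,"rx": 0,"ry": 0,"rz": 0},{"dx": 0,"dy": 0,"dz": 0,"rx": 0,"ry": 0,"rz": 0},{"dx": 0,"dy": 0,"dz": 0,"rx": 0,"ry": 0,"rz": 0},{"dx": 0,"dy": 0,"dz": 0,"rx": 0,"ry": 0,"rz": 0},{"dx": 0,"dy": 0,"dz": 0,"rx": 0,"ry": 0,"rz": 0},{"dx": 0,"dy": 0,"dz": 0,"rx": 0,"ry": 0,"rz": 0}]' --fingers 0

```text
t: 16.27
eef_pos: [575.5, -292.4, 194.4]
tcp_rot: [3.138, -0.003, 3.019]
ft_force: [0.4, -0.7, 0.2]
opening: 0.138
```

```bash
python3 - <<'E'
from h import *
st();shot('wrist','w16');st()
E
```

```text
t 16.27 pos [ 575.5 -292.4  194.4] rot [ 3.138e+00 -3.000e-03  3.019e+00] F [ 0.4 -0.7  0.2] M [ 0.1  -0.09 -0.02] op 0.138 j [-0.57  0.77  1.67  0.    0.71 -2.02]
t 16.32 pos [ 575.5 -292.4  194.4] rot [ 3.138e+00 -3.000e-03  3.019e+00] F [ 0.3 -0.5 -0.8] M [ 0.01 -0.18  0.03] op 0.141 j [-0.57  0.77  1.67  0.    0.71 -2.02]
```

View pics/w16.png

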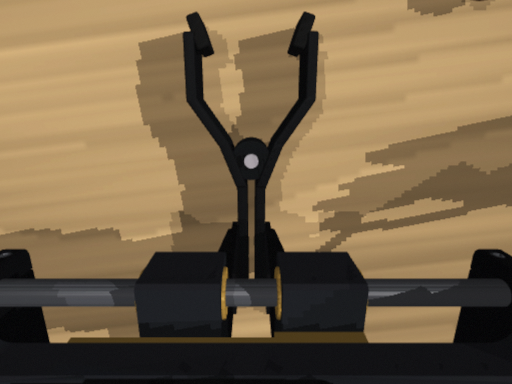

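```bash
python3 - <<'E'
from h import *
c=load('w16')
for u in [(251,161),(206,20),(296,20),(203,52),(298,52)]: print(u,atz(c,u,28).round(1))
s=env.state();Rt=R.from_euler('xyz',s['tcp_rot'])
h=atz(c,(251,161),28); print('tool frame',Rt.inv().apply(h-s['eef_pos']))
for u in [(206,52),(296,52),(209,54),(293,54)]: print(u,Rt.inv().apply(atz(c,u,28)-s['eef_pos']).round(1))
E
```

```text
(251, 161) [ 522.3 -285.7   28. ]
(206, 20) [ 458.6 -297.5   28. ]
(296, 20) [ 463.3 -258.8   28. ]
(203, 52) [ 471.  -300.9   28. ]
(298, 52) [ 476.1 -259.    28. ]
tool frame [ 53.11962563  -0.43495664 166.62091485]
(206, 52) [102.1 -20.4 166.7]
(296, 52) [102.2  19.6 166.8]
(209, 54) [101.3 -19.1 166.7]
(293, 54) [101.4  18.3 166.8]
```

Emit:
play_rows --increments '[{"dx": 0,"dy": 0,"dz": -8,"rx": 0,"ry": 0,"rz": 0},{"dx": 0,"dy": 0,"dz": -22,"rx": 0,"ry": 0,"rz": 0},{"dx": 0,"dy": 0,"dz": -38,"rx": 0,"ry": 0,"rz": 0},{"dx": 0,"dy": 0,"dz": -54,"rx": 0,"ry": 0,"rz": 0},{"dx": 0,"dy": 0,"dz": -70,"rx": 0,"ry": 0,"rz": 0},{"dx": 0,"dy": 0,"dz": -80,"rx": 0,"ry": 0,"rz": 0},{"dx": 0,"dy": 0,"dz": -86,"rx": 0,"ry": 0,"rz": 0},{"dx": 0,"dy": 0,"dz": -86,"rx": 0,"ry": 0,"rz": 0}]'

```text
t: 16.98
eef_pos: [575.8, -292.7, 281.8]
tcp_rot: [3.139, -0.002, 3.019]
ft_force: [0.2, -0.3, -1.5]
opening: 0.141
```

```bash
python3 - <<'E'
from h import *
st();shot('wrist','w17');shot('side','s17');st()
crop('s17',200,110,360,260,4.,'cs17')
E
```

```text
t 16.98 pos [ 575.8 -292.7  281.8] rot [ 3.139e+00 -2.000e-03  3.019e+00] F [ 0.2 -0.3 -1.5] M [ 0.11 -0.23 -0.02] op 0.141 j [-0.57  0.65  1.62  0.    0.87 -2.02]
t 17.08 pos [ 575.6 -292.6  280. ] rot [ 3.138 -0.004  3.019] F [-0.2  0.4 -1.5] M [ 0.12 -0.21 -0.02] op 0.140 j [-0.57  0.66  1.62  0.    0.87 -2.02]
```

View pics/w17.png

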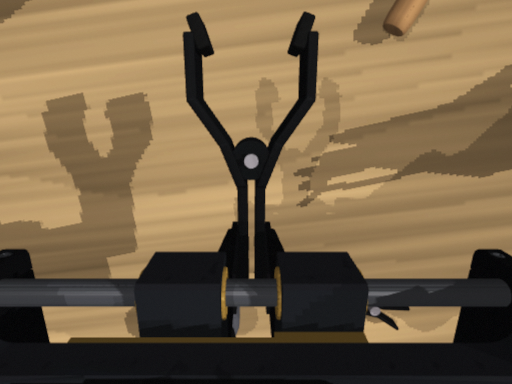

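View pics/cs17.png

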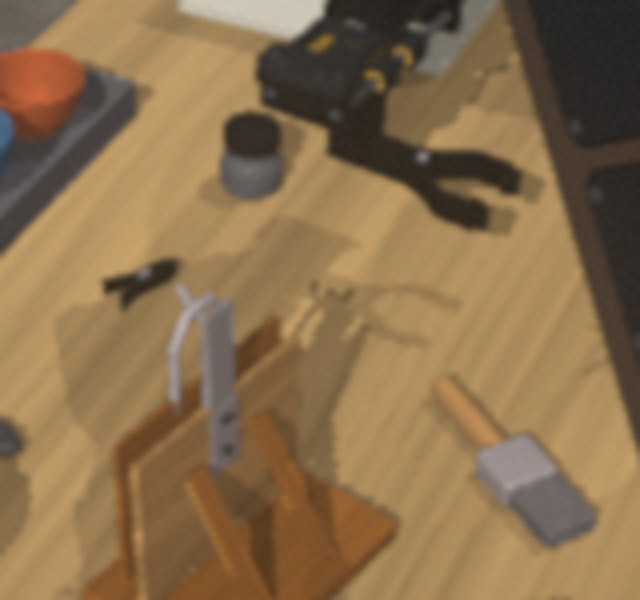

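```bash
python3 - <<'E'
from h import *
t=load('top0');
for u in [(357,253),(336,288),(402,305),(385,265),(410,292)]: print(u,atz(t,u,15).round(),atz(t,u,205).round())
plan([479.2,-195.5,282],1.342)
E
```

```text
(357, 253) [ 377. -311.   15.] [ 376. -259.  205.]
(336, 288) [ 278. -249.   15.] [ 296. -208.  205.]
(402, 305) [ 236. -433.   15.] [ 261. -360.  205.]
(385, 265) [ 345. -389.   15.] [ 350. -324.  205.]
(410, 292) [ 272. -457.   15.] [ 290. -379.  205.]
to [ 479.2 -195.5  282. ] d [107.6  84.5  -1.3] w [-1.000e-02 -5.000e-02  1.601e+01] rows>=13.4 j1=-0.39 j6~-0.16
```

Emit:
play_rows --increments '[{"dx": 3,"dy": 3,"dz": 0,"rx": 0,"ry": 0,"rz": 0.6},{"dx": 8,"dy": 8,"dz": 0,"rx": 0,"ry": 0,"rz": 1.6},{"dx": 14,"dy": 12,"dz": 0,"rx": 0,"ry": 0,"rz": 2.6},{"dx": 20,"dy": 16,"dz": 0,"rx": 0,"ry": 0,"rz": 3.7},{"dx": 28,"dy": 22,"dz": 0,"rx": 0,"ry": 0,"rz": 4.8},{"dx": 36,"dy": 28,"dz": 0,"rx": 0,"ry": 0,"rz": 5.9},{"dx": 44,"dy": 34,"dz": 0,"rx": 0,"ry": 0,"rz": 7},{"dx": 50,"dy": 40,"dz": 0,"rx": 0,"ry": 0,"rz": 8}]'

```text
t: 17.75
eef_pos: [530.2, -246.3, 279.3]
tcp_rot: [-3.14, -0.007, 2.175]
ft_force: [0.2, -0.1, -1.0]
opening: 0.141
```

```bash
python3 - <<'E'
from h import *
st();plan([479.2,-195.5,282],1.342)
E
```

```text
t 17.75 pos [ 530.2 -246.3  279.3] rot [-3.14  -0.007  2.175] F [ 0.2 -0.1 -1. ] M [-0.03 -0.14 -0.02] op 0.141 j [-0.55  0.59  1.78  0.    0.78 -1.15]
to [ 479.2 -195.5  282. ] d [ 70.9 -13.1  -2.2] w [-0.04 -0.06  7.95] rows>=6.7 j1=-0.39 j6~-0.16
```

Emit:
play_rows --increments '[{"dx": 6,"dy": -1,"dz": 0,"rx": 0,"ry": 0,"rz": 1},{"dx": 15,"dy": -3,"dz": -1,"rx": 0,"ry": 0,"rz": 2.1},{"dx": 26,"dy": -5,"dz": -2,"rx": 0,"ry": 0,"rz": 3.2},{"dx": 38,"dy": -7,"dz": -2,"rx": 0,"ry": 0,"rz": 4.3},{"dx": 50,"dy": -9,"dz": -2,"rx": 0,"ry": 0,"rz": 5.4},{"dx": 62,"dy": -11,"dz": -2,"rx": 0,"ry": 0,"rz": 6.5},{"dx": 69,"dy": -13,"dz": -2,"rx": 0,"ry": 0,"rz": 7.5},{"dx": 71,"dy": -13,"dz": -2,"rx": 0,"ry": 0,"rz": 8}]'

```text
t: 18.42
eef_pos: [478.3, -194.5, 281.0]
tcp_rot: [-3.133, -0.004, 1.331]
ft_force: [0.9, -0.6, -0.6]
opening: 0.142
```

Emit:
play_rows --increments '[{"dx": 0,"dy": 0,"dz": 0,"rx": 0,"ry": 0,"rz": 0},{"dx": 0,"dy": 0,"dz": 0,"rx": 0,"ry": 0,"rz": 0}]'

```text
t: 18.58
eef_pos: [478.1, -194.4, 280.2]
tcp_rot: [-3.132, -0.005, 1.333]
ft_force: [-0.3, 0.4, -0.5]
opening: 0.138
```

```bash
python3 - <<'E'
from h import *
st();shot('wrist','w18');shot('side','s18');shot('top','t18');st()
plan([479.2,-195.5,282],1.342)
plan([495,-127.2,282],1.342)
E
```

```text
t 18.58 pos [ 478.1 -194.4  280.2] rot [-3.132 -0.005  1.333] F [-0.3  0.4 -0.5] M [-0.06 -0.07  0.04] op 0.138 j [-0.51  0.51  1.95  0.    0.69 -0.28]
t 18.73 pos [ 478.4 -194.7  280.6] rot [-3.133 -0.004  1.333] F [-0.5 -0.1 -1. ] M [-0.06 -0.06 -0.01] op 0.139 j [-0.51  0.51  1.95  0.    0.69 -0.28]
to [ 479.2 -195.5  282. ] d [-0.6  0.9 -1.4] w [-0.09 -0.04 -0.09] rows>=0.1 j1=-0.39 j6~-0.16
to [ 495.  -127.2  282. ] d [69.5  0.2 -1.1] w [-0.09 -0.04 -0.09] rows>=1.7 j1=-0.25 j6~-0.02
```

View pics/w18.png

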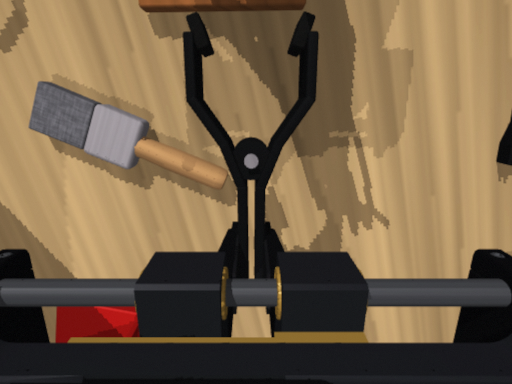

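View pics/t18.png

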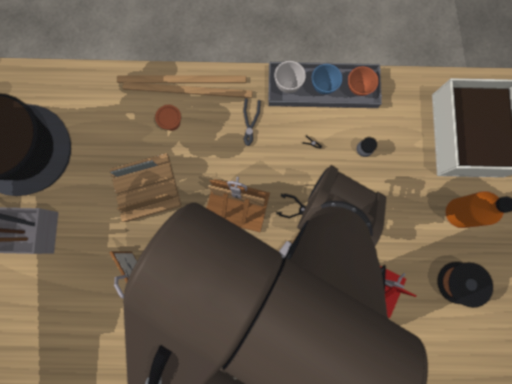

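View pics/s18.png

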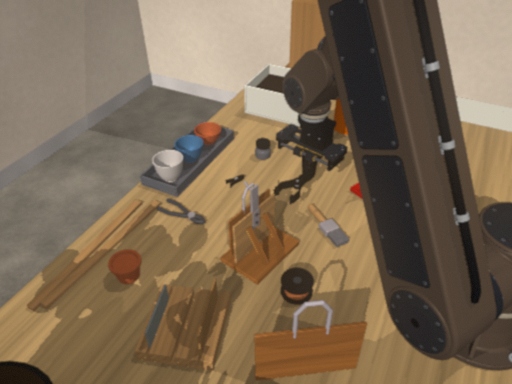

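Emit:
play_rows --increments '[{"dx": 5,"dy": 0,"dz": 0,"rx": -0.1,"ry": 0,"rz": -0.1},{"dx": 12,"dy": 0,"dz": -1,"rx": -0.1,"ry": 0,"rz": -0.1},{"dx": 20,"dy": 0,"dz": -1,"rx": -0.1,"ry": 0,"rz": -0.1},{"dx": 26,"dy": 0,"dz": -1,"rx": -0.1,"ry": 0,"rz": -0.1},{"dx": 28,"dy": 0,"dz": -1,"rx": -0.1,"ry": 0,"rz": -0.1},{"dx": 28,"dy": 0,"dz": -1,"rx": -0.1,"ry": 0,"rz": -0.1}]'

```text
t: 19.23
eef_pos: [485.2, -166.7, 281.8]
tcp_rot: [3.14, -0.004, 1.345]
ft_force: [-1.1, -0.1, -0.5]
opening: 0.142
```

```bash
python3 - <<'E'
from h import *
st();shot('wrist','w19');shot('top','t19');shot('side','s19');st()
crop('t19',190,165,320,245,6,'ct19');crop('s19',215,160,325,280,5,'cs19')
plan([495,-127.2,282],1.342)
E
```

```text
t 19.23 pos [ 485.2 -166.7  281.8] rot [ 3.14  -0.004  1.345] F [-1.1 -0.1 -0.5] M [-0.07 -0.07 -0.01] op 0.142 j [-0.46  0.5   1.96  0.01  0.68 -0.24]
t 19.38 pos [ 485.1 -167.5  281.8] rot [ 3.14  -0.004  1.344] F [-0.3 -0.1 -1. ] M [-0.03 -0.07 -0.03] op 0.141 j [-0.46  0.51  1.96  0.01  0.68 -0.24]
to [ 495.  -127.2  282. ] d [41.5  0.6 -0.1] w [ 0.02 -0.04  0.02] rows>=1.0 j1=-0.25 j6~-0.02
```

View pics/w19.png

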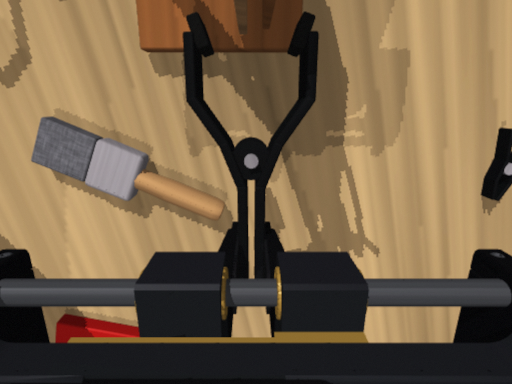

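View pics/ct19.png

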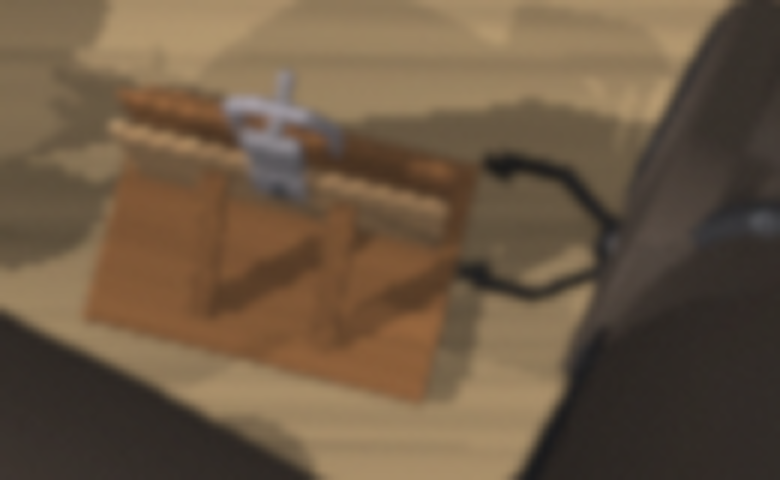

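View pics/cs19.png

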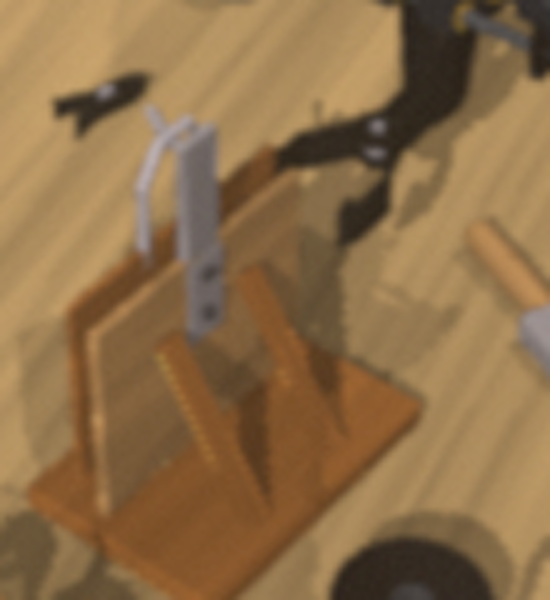

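```bash
python3 - <<'E'
from h import *
c=load('t19');w=load('w19')
sp=np.array([527.8,31.5]);a=-.229;M=np.array([[np.cos(a),np.sin(a)],[-np.sin(a),np.cos(a)]])
T=lambda x,y:(190+x/6-.4,165+y/6-.4)
for n,u,z in [('front tip',T(486,165),116),('front inner heel',T(508,175),116),('rear tip',T(461,271),116),('rear heel',T(488,272),116),('board edge top',T(445,205),138),('board edge back',T(445,214),138),('board left',T(110,127),138),('base FR',T(478,165),15)]:
    p=atz(c,u,z);print(n,(M@(p[:2]-sp)).round(1))
print('wrist:')
for n,u in [('rear tip in',(203,14)),('rear heel in',(211,52)),('front heel in',(290,52)),('front tip in',(304,14)),('hinge',(251,161))]:
    p=atz(w,u,116);print(n,(M@(p[:2]-sp)).round(1))
s=env.state();print(M@(s['eef_pos'][:2]-sp))
E
```

```text
front tip [ 23.6 -86.1]
front inner heel [ 21.7 -96.6]
rear tip [-24.7 -86.8]
rear heel [-22.2 -98.4]
board edge top [ -1.3 -73.1]
board edge back [ -5.  -74.1]
board left [-4.  75.6]
base FR [ 39.3 -82.6]
wrist:
rear tip in [-17.5 -86. ]
rear heel in [ -14.6 -101. ]
front heel in [  20.4 -100.9]
front tip in [ 25.8 -85.9]
hinge [   3.3 -149.8]
[   3.57566323 -203.50306409]
```

Emit:
play_rows --increments '[{"dx": 4,"dy": 0.7,"dz": 0,"rx": 0,"ry": 0,"rz": 0},{"dx": 10,"dy": 1,"dz": 0,"rx": 0,"ry": 0,"rz": 0},{"dx": 16,"dy": 1,"dz": 0,"rx": 0,"ry": 0,"rz": 0},{"dx": 23,"dy": 1,"dz": 0,"rx": 0,"ry": 0,"rz": 0},{"dx": 30,"dy": 1,"dz": 0,"rx": 0,"ry": 0,"rz": 0},{"dx": 36,"dy": 1,"dz": 0,"rx": 0,"ry": 0,"rz": 0},{"dx": 41,"dy": 1,"dz": 0,"rx": 0,"ry": 0,"rz": 0},{"dx": 43,"dy": 1,"dz": 0,"rx": 0,"ry": 0,"rz": 0}]'

```text
t: 20.05
eef_pos: [495.9, -125.0, 282.0]
tcp_rot: [3.14, -0.004, 1.344]
ft_force: [-0.1, -0.7, -1.1]
opening: 0.142
```

Emit:
play_rows --increments '[{"dx": 0,"dy": 0,"dz": 0,"rx": 0,"ry": 0,"rz": 0},{"dx": 0,"dy": 0,"dz": 0,"rx": 0,"ry": 0,"rz": 0},{"dx": 0,"dy": 0,"dz": 0,"rx": 0,"ry": 0,"rz": 0}]'

```text
t: 20.3
eef_pos: [495.9, -125.1, 282.0]
tcp_rot: [3.14, -0.004, 1.344]
ft_force: [-0.1, 0.0, -1.0]
opening: 0.139
```

```bash
python3 - <<'E'
from h import *
st();shot('wrist','w20');shot('top','t20');shot('side','s20');st()
crop('t20',190,165,320,245,6,'ct20');crop('s20',215,160,325,280,5,'cs20')
sp=np.array([527.8,31.5]);a=-.229;M=np.array([[np.cos(a),np.sin(a)],[-np.sin(a),np.cos(a)]])
s=env.state();print(M@(s['eef_pos'][:2]-sp))
E
```

```text
t 20.30 pos [ 495.9 -125.1  282. ] rot [ 3.14  -0.004  1.344] F [-0.1  0.  -1. ] M [-0.05 -0.06 -0.02] op 0.139 j [-0.38  0.5   1.96  0.01  0.68 -0.16]
t 20.45 pos [ 495.9 -125.2  282. ] rot [ 3.14  -0.004  1.344] F [ 0.6 -1.2 -1.2] M [-0.11 -0.1  -0.01] op 0.140 j [-0.38  0.5   1.96  0.01  0.68 -0.16]
[   4.46435997 -159.85847428]
```

View pics/w20.png

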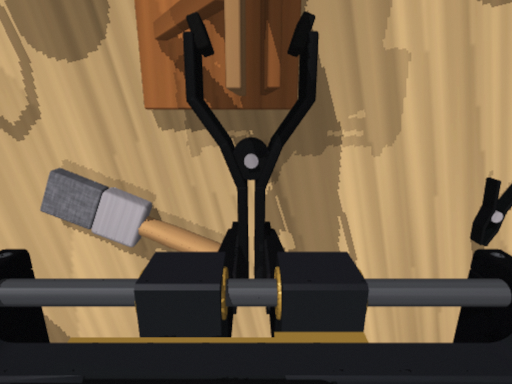

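View pics/ct20.png

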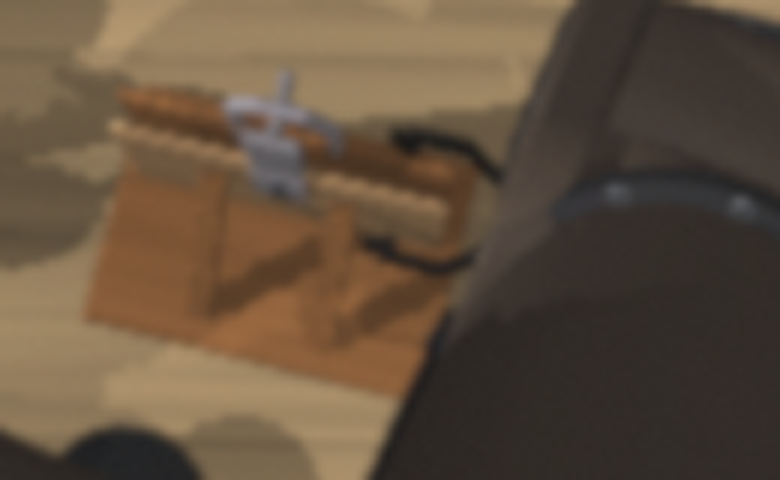

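View pics/cs20.png

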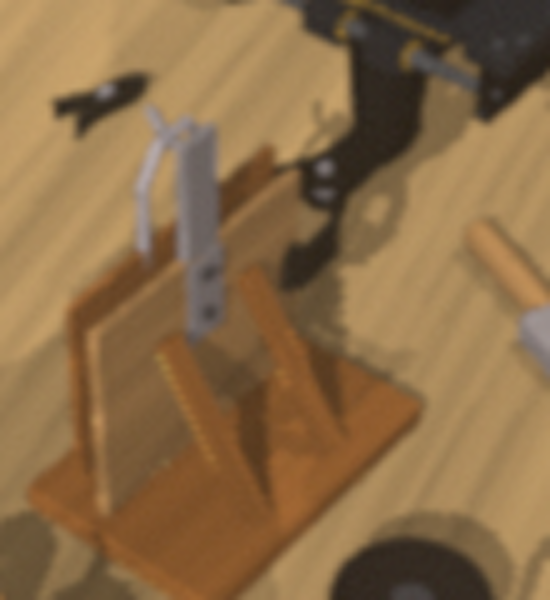

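The jaws straddle the edge in the wrist view: the pads are at (211,52) and (290,52), with the board edge at column 234 and the card edge at column 272 between them. The top and side views show the card still hanging on the hook. The wrist force shows only the clip's weight, so I'm handing in.

```bash
python3 - <<'E'
from h import *
print(env.job_done()); st()
E
```

```text
the job is handed in; nothing more can be done
None
the job is handed in; nothing more can be done
```

I hung the card on the wooden stand's hook and let go. I then squeezed the large clip fully open and handed in at 20.5 s of the 54 s, still holding it around the right-hand edge of card and board. No verdict was reported.

**Last checks:**
- **Card:** it looked still in the last top and side views, and its bar came to about 10–11 mm in front of the board. After release, one camera fit put the bar at 197.6 mm high, just above the 197 mm limit. The arm's height when the bar touched the hook gave about 201 mm, the true seat height. I trusted the arm reading and did not measure again.
- **Clip:** the finger opening of 0.14 (about 13 mm) means it is fully squeezed. It is held level about 102 mm above the bench.
- **Jaws:** they are about 25 mm inside the edge. Estimated clearances are roughly 7–8 mm behind the board and in front of the card. I computed these from an earlier picture plus the last move, and checked them by eye in the last pictures.
- **Forces:** at the end the wrist force was about the clip's weight. The sideways readings up to about 1 N were within sensor noise, so I saw no sign of pressing.
- **Other things:** I saw none of the other things on the bench move in the pictures, but I did not measure them again.

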